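Level a jeweller's curing plate with a wedge and close its mould

TASK

Push the wooden wedge, thin end first, under the drooping free edge of the hinged aluminium plate until the plate is level, and let go so that the wedge holds it there. Then set the loose copper channel, legs still down, gently on the upturned channel of the plate so that they interlock: lengthwise together, one leg standing in the trough, the other outside it, its back lying flat on the trough's wall. Leave the plate level and do not disturb the other things on the bench.

Things in the scene. Friction and masses are not known exactly. Their poses are not given: they have to be found in the camera images.
- stand: Fixed stand; origin on the bench (z 0) under the middle of an aluminium plate, 200 (x) by 160 (y) by 10 mm, which is hinged along y at its +x end (x = 100, z = 31 mm). The free edge faces -x and ends at x = -100. z up. Under the plate the bench is clear from x = -100 to 75. Two white posts with red tops (x = -85, y = +-96), 36 mm high, show the height of the level plate's top.
- plate (a joint): Tilt of the hinged plate in rad: 0 = level, negative = free edge drooping (it starts and falls back to its stop at -0.085), positive = free edge too high. It swings freely and weighs about 1 kg; pushing the wedge takes roughly 5 to 15 N.
- plate_edge (a point): Underside of the plate's free edge, middle of its width; moves with the plate. The edge is a round nose, 5 mm radius, centred at stand x = -95. Gap below it to the bench: about 9 mm drooping, 26 mm when level (plate top then at 36 mm).
- trough (a point): Centre of the trough floor of the upturned copper channel fixed on the plate, 4 mm above the plate's top (40 mm above the bench when level). z = plate normal, y = along the channel, x = across it, towards the hinge. Channel: 120 mm long, 60 wide outside, 52 inside, 4 mm walls, their tops 20 mm above this point; 70 mm of bare plate on either side.
- wedge: Loose dark wooden wedge, 170 mm long (x), 40 wide (y), lying on its flat underside; origin at the underside's centre. Thin end at +x, 4 mm thick; butt at -x, 36 mm thick; straight taper on top, so 26 mm thick at 117 mm from the thin end. About 0.1 kg. The taper is slight enough to stay where it is left under the plate.
- wedge_tip (a point): Middle of the wedge's thin end, on its underside.
- cover: Loose copper channel, legs down: 120 mm long (y), 60 wide (x), 24 high, 4 mm thick, 0.22 kg. Along the middle of its back a wooden grip rib, 18 wide (x), 80 long (y), from 24 to 54 mm above the leg ends. Origin: centre of its underside, level with the leg ends. Nested, leg ends are level with the trough floor, its centre 5 to 25 mm across from the trough's, to either side (16 is best).
- jar: Bystander, leave alone: glass jar with a steel lid, 72 mm across, 100 mm high; origin at the centre of its underside.
- file: Bystander, leave alone: hand file lying flat, 200 mm long, wooden handle; origin near its middle, on the bench.
- mallet: Bystander, leave alone: small wooden-handled mallet with a black head, lying beyond the work; origin on the bench under its middle.
- tin: Bystander, leave alone: open blue plastic cup, 66 mm across, 50 mm high; origin at the centre of its underside.
- spool: Bystander, leave alone: copper ring-shaped spool, 64 mm across, 25 mm high; origin at the centre of its underside.
- pliers: Bystander, leave alone: red-handled pliers lying flat, 150 mm long; origin under the pivot.
Mind the look-alikes: they are no part of the job. Of the things that look like the wedge, take the one that is farthest to the robot's right at the start.

How it is judged:
On the way, in this order (a step that is already met when the one before it is completed fails the run):
1. the wedge lies flat under the free edge, has been let go and holds the plate level (within 0.014 rad) (value of joint plate between -0.014 and 0.014 rad and x of wedge_tip in the frame of stand between -0.015 and 0.06 m and y of wedge_tip in the frame of stand between -0.06 and 0.06 m and angle between wedge's own z axis and vertical below 0.06 rad and height (world z) of wedge below 0.006 m and contact force between the fingers and wedge below 0.3 N), for 0.3 s.
2. the loose channel is nested in the fixed one, one leg in the trough (x of cover in the frame of trough between -0.045 and 0.045 m and y of cover in the frame of trough between -0.03 and 0.03 m and z of cover in the frame of trough between -0.004 and 0.004 m and angle between the y axis of cover and the y axis of trough, either way round below 0.18 rad and angle between the z axis of cover and the z axis of trough, either way round below 0.05 rad), for 0.2 s.
At the end, for the whole second after the job is handed in: Plate level to 0.014 rad on the wedge, which lies flat, thin end 80 to 155 mm past the nose, within 60 mm of the centre line; channel nested: leg ends within 4 mm of trough-floor height, flat to 0.05 rad, along the trough to 0.18 rad and 30 mm, at most 45 mm across; both at rest (all of step 2 and value of joint plate between -0.014 and 0.014 rad and x of wedge_tip in the frame of stand between -0.015 and 0.06 m and y of wedge_tip in the frame of stand between -0.06 and 0.06 m and angle between wedge's own z axis and vertical below 0.06 rad and height (world z) of wedge below 0.006 m and linear speed of each of cover, wedge below 0.02 m/s); the robot touches nothing.
It fails at once if a bystander is moved by more than 30 mm (distance of any of jar, file, mallet, tin, spool, pliers from where it was at the start of the episode above 0.03 m).
It fails at once if the loose channel is dropped into place (it falls faster than 0.7 m/s at the trough) (distance between cover and trough below 0.06 m and linear speed of cover above 0.7 m/s).
It also fails if it takes over 66 s, if anything falls off the work surface, if the arm or the gripper's body presses on something with over 40 N, if the wrist force passes 120 N, or if a joint passes its speed limit or range.

ROBOT

A 7-joint arm with a two-finger parallel gripper is mounted at the origin on the work surface. World frame = base frame: x ahead of the robot, y to its left, z up, the work surface at z = 0. Lengths are in m, angles in rad, forces in N, time in s.
With the tool pointing down it reaches from about 0.425 to 1.025 m from the base axis. Payload 9.4 kg.
Tool frame: the origin (TCP) lies on the centre line of the jaws, within the pads' length; the fingertips stand 19 mm ahead of it and the grasp point (between the pads) is the TCP; z points along the fingers, y is the direction in which the jaws open and shut (so a half turn about z gives the same grasp; the last joint's range is limited). The gripper opens to 85 mm and grips with 20 to 120 N. Pads are 22 mm wide; open, the fingers measure 114 mm over their backs; the gripper's body (76 mm by 85 mm) begins 54 mm behind the grasp point. The pads swing forward as they close: fully open they stand 13 mm farther back than shut.
Start: joints at [1.258, 0.599, -0.003, 1.599, 0.002, 0.943, -0.08], TCP at [0.169, -0.705, 0.214] pointing down, gripper open.
Joint ranges: [-2.57, 2.57], [-0.35, 1.97], [-1.29, 1.29], [0.11, 2.56], [-1.05, 4.19], [0.11, 1.86], [-2.63, 2.63]. Speed limits (rad/s): [2.22, 2.22, 3.01, 3.01, 3.14, 3.14, 3.14].

INTERFACE

Orientations are given as a unit quaternion [x, y, z, w].
In Python, from station import manip gives the robot as it stands.
- The arm moves only by the tool step_arm, never from a script. Its argument "commands" is one flat list of numbers, 6 for each row, row after row: the shift along the tool's x, y, z in units of 50 mm (1.0 is 50 mm), then the turn, a rotation vector about the tool's x, y, z in units of 0.1 rad (1.0 is 0.1 rad). In form: [tx, ty, tz, rx, ry, rz, tx, ty, tz, rx, ry, rz, ...]. A call has 1 to 20 rows; each row shifts and turns the pose as measured when the row begins, along the tool's axes as they then stand; what a row does not reach is not made up. A row lasts 1/10 s, in which the tool goes at most 50 mm and 8.59 degrees, less where a joint would pass 70% of its speed; a pose out of reach is approached as far as the arm can. A call with a number of a shift or a turn outside -1 to 1 is refused whole. A call with a gripper value outside its range is refused whole. "hand" is the closure, from 0 (fully open) to 1 (shut), set as the call begins (left out, the last holds). The fingers move at their own pace and stop on an object; "newtons" is the grip in N (left out, the last holds). Time passes only in rows, so rows that do not move let the fingers close. It gives the time, the measured TCP pose, the force and the opening at its end, in the units of the state.
- manip.get_obs(): the state, without advancing time (a new reading comes with each control period).
- manip.camera(name): name is "scene" or "top" or "wrist"; returns a dict with "frame" (480x640x3 uint8, red, green, blue), "mtx" (3x3 intrinsics, pixels), "dist" ([k1, k2, p1, p2, k3] as OpenCV has them; the pictures are not rectified), "origin" and "attitude" of the camera in the world. Camera axes: x right, y down, z forward; pixel columns grow to the right and rows downward; lengths in m; the calibration is good to about 2 mm. A picture is of the moment at which its call begins. There is no depth.
- manip.close_job(): hands the job in, once; it reports no verdict.
The state is a dict: "time": time; "q": joint angles; "qd": joint speeds; "joint_efforts": joint torques, N m; "eef_pos": TCP position; "ee_rot": TCP orientation; "force": force on the tool from outside, world axes, zero at the start; "moment": the same for the moment, N m; "grip_width": finger opening in m.
Only numpy, scipy, OpenCV 4.12 (cv2) and the standard library are available. Lean on these libraries where they do the work, as an engineer would, in place of code of your own. Each camera call takes 0.05 s, during which the arm holds its last target.

## Working session

There is one attempt and no reset: what is moved stays moved. The work goes in short steps, Python scripts to look and compute and a tool call to move; the robot and the scene stay as the last step left them, time stands still between calls to the robot, and variables do not carry over. Pictures are saved under pics/ and viewed, and the job is handed in when it is done.

Besides the shell and the picture viewer there is one more tool, called after ">>>" as name(argument=value, ...) on one line, values as JSON. step_arm: Moves the arm, as the interface text tells. Shifts and turns lie within -1 to 1; 1 stands for 50 mm of shift or 0.1 rad of turn. Its arguments: {"type":"object","properties":{"commands":{"type":"array"},"hand":{"type":"number"},"newtons":{"type":"number"}},"required":["commands"]}

```bash
ls; mkdir -p pics
python3 - <<'E'
from station import manip
import cv2
o=manip.get_obs(); print({k:(v if not hasattr(v,'round') else v) for k,v in o.items()})
for n in ['scene','top','wrist']:
    c=manip.camera(n); cv2.imwrite(f'pics/{n}0.png',c['frame'][:,:,::-1]); print(n,c['mtx'],c['dist'],c['origin'],c['attitude'])
E
```

```text
pics
{'time': 0.0, 'q': array([ 1.25832908,  0.60016539, -0.00249081,  1.60011487,  0.00177884,
        0.94290542, -0.07983115]), 'qd': array([ 0.00048641, -0.00070194,  0.00051007,  0.00065412, -0.00121405,
        0.00166455, -0.00055112]), 'joint_efforts': array([-6.92827052e-04, -7.76468110e+01,  1.56472921e+00, -2.58018011e+01,
        1.23162786e-02,  8.92375741e-03, -2.83782521e-05]), 'eef_pos': array([ 0.16919179, -0.70447413,  0.21319401]), 'ee_rot': array([ 9.93061124e-01,  1.17596645e-01, -1.71498687e-04, -7.76874269e-04]), 'force': array([-1.06286109, -0.10496136,  0.52772417]), 'moment': array([ 0.04775131, -0.08604173, -0.01363369]), 'grip_width': 0.08524437888133765}
scene [[435.94448401   0.         320.80177894]
 [  0.         435.94448401 233.50700018]
 [  0.           0.           1.        ]] [-0.10889613  0.          0.          0.          0.        ] [0.95544549 0.63921099 0.85487168] [ 0.31833599  0.88404679 -0.32416105 -0.109741  ]
top [[580.61412471   0.         326.20349812]
 [  0.         580.61412471 243.50139926]
 [  0.           0.           1.        ]] [0.00451211 0.         0.         0.         0.        ] [0.2467335  0.15264095 1.63426584] [-0.69566503  0.71205416 -0.07421306  0.05934188]
wrist [[344.045819     0.         318.36746598]
 [  0.         344.045819   244.31088528]
 [  0.           0.           1.        ]] [-0.00189441  0.          0.          0.          0.        ] [ 0.23551633 -0.68795238  0.37259481] [ 0.77826715 -0.6130882  -0.08409267  0.10654353]
```

View pics/scene0.png

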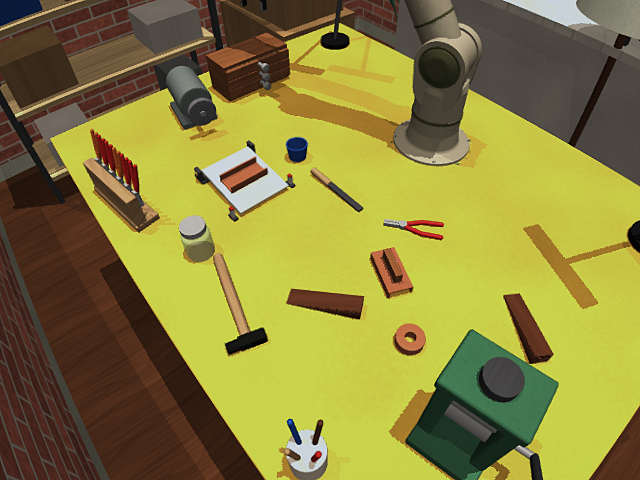

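View pics/top0.png

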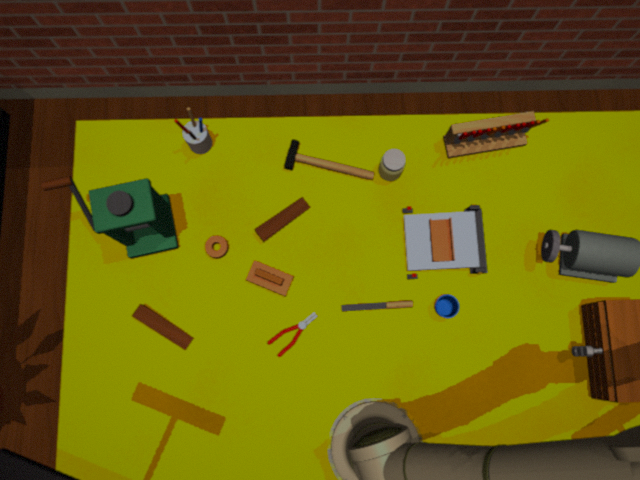

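View pics/wrist0.png

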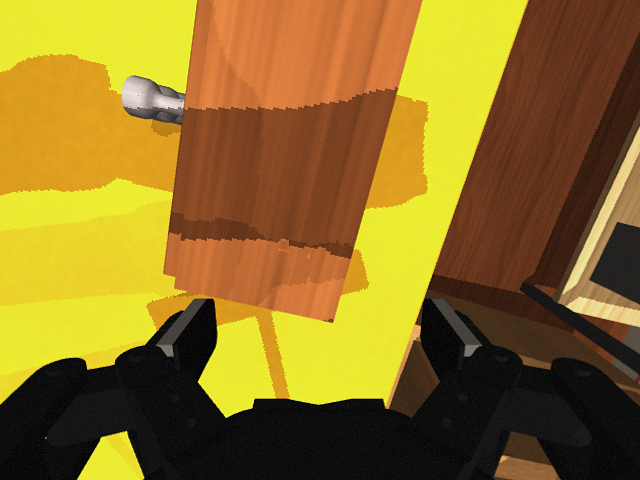

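```bash
cat > h.py <<'E'
import numpy as np, cv2
from scipy.spatial.transform import Rotation as R
from station import manip
def ray(c,uv):
    uv=np.asarray(uv,float).reshape(-1,1,2)
    n=cv2.undistortPoints(uv,c['mtx'],np.array(c['dist']))[:,0]
    d=np.c_[n,np.ones(len(n))]@R.from_quat(c['attitude']).as_matrix().T
    return np.array(c['origin']),d/np.linalg.norm(d,axis=1)[:,None]
def onz(c,uv,z):
    o,d=ray(c,uv); return o+d*((z-o[2])/d[:,2])[:,None]
def tri(c1,uv1,c2,uv2):
    A=np.zeros((3,3));b=np.zeros(3);L=[]
    for c,uv in((c1,uv1),(c2,uv2)):
        o,d=ray(c,uv);d=d[0];P=np.eye(3)-np.outer(d,d);A+=P;b+=P@o;L.append((o,d))
    p=np.linalg.solve(A,b)
    return p,[np.linalg.norm(np.cross(p-o,d)) for o,d in L]
def proj(c,p):
    r=R.from_quat(c['attitude']).inv()
    X=r.apply(np.atleast_2d(p)-c['origin'])
    return cv2.projectPoints(X,np.zeros(3),np.zeros(3),c['mtx'],np.array(c['dist']))[0][:,0]
def tool(vec_world,q):  # world vector -> tool axes in 50 mm units
    return R.from_quat(q).inv().apply(vec_world)/0.05
def crop(f,x0,y0,w,h,s,name):
    cv2.imwrite(name,cv2.resize(f[y0:y0+h,x0:x0+w,::-1],None,fx=s,fy=s,interpolation=cv2.INTER_CUBIC))
E
python3 - <<'E'
from h import *
import pickle
s=manip.camera('scene');t=manip.camera('top')
pickle.dump((s,t),open('c0.pkl','wb'))
print(onz(t,[[258,235],[308,203],[282,219],[162,326],[270,278],[216,246],[442,240],[408,240],[485,240]],0).round(3))
print(onz(s,[[290,297],[362,308],[391,272],[410,338],[240,178]],0).round(3))
a=s['frame'];crop(a,270,240,160,120,4,'pics/s_w.png');crop(a,180,130,130,100,6,'pics/s_p.png')
b=t['frame'];crop(b,235,185,100,120,5,'pics/t_w.png');crop(b,390,190,110,100,6,'pics/t_p.png')
E
```

```text
[[ 0.588  0.309  0.   ]
 [ 0.68   0.164  0.   ]
 [ 0.634  0.24   0.   ]
 [ 0.336  0.576  0.   ]
 [ 0.463  0.276  0.   ]
 [ 0.559  0.429  0.   ]
 [ 0.562 -0.22   0.   ]
 [ 0.564 -0.121  0.   ]
 [ 0.56  -0.344  0.   ]]
[[ 0.683  0.179  0.   ]
 [ 0.576  0.306  0.   ]
 [ 0.456  0.278  0.   ]
 [ 0.547  0.427  0.   ]
 [ 0.555 -0.235  0.   ]]
```

View pics/s_w.png

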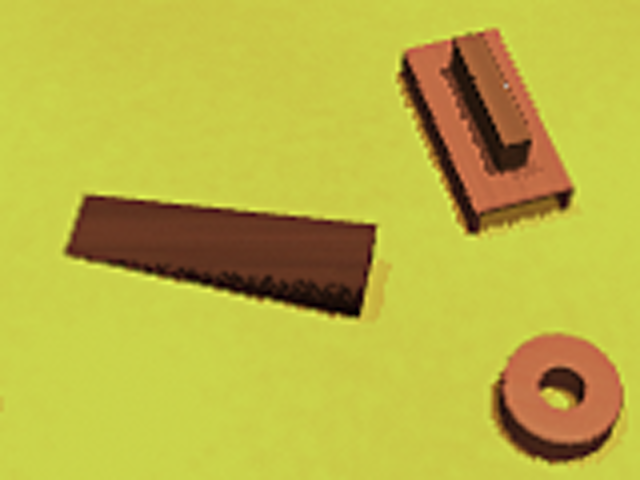

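View pics/s_p.png

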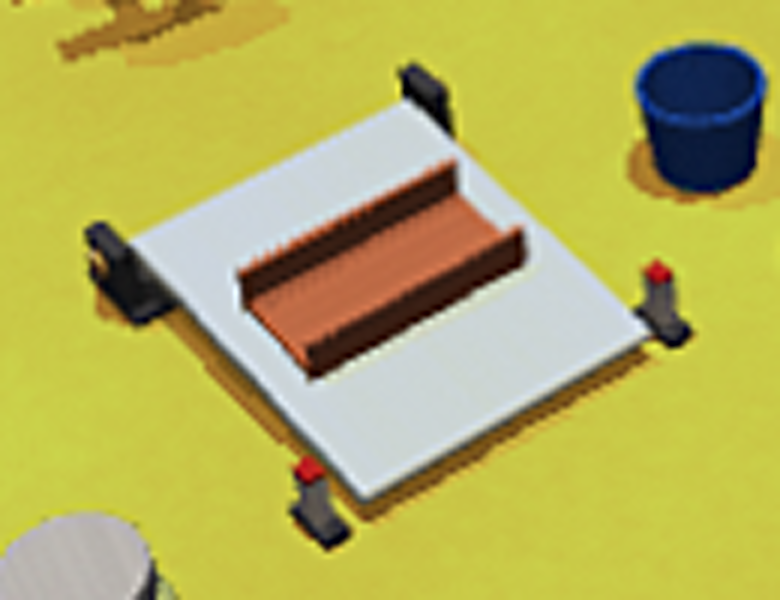

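View pics/t_w.png

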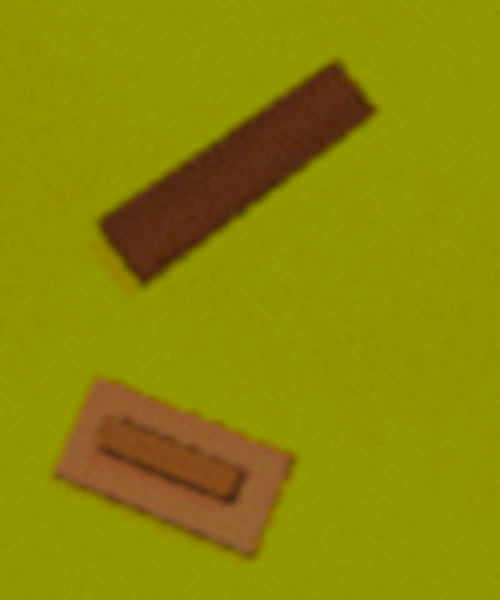

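View pics/t_p.png

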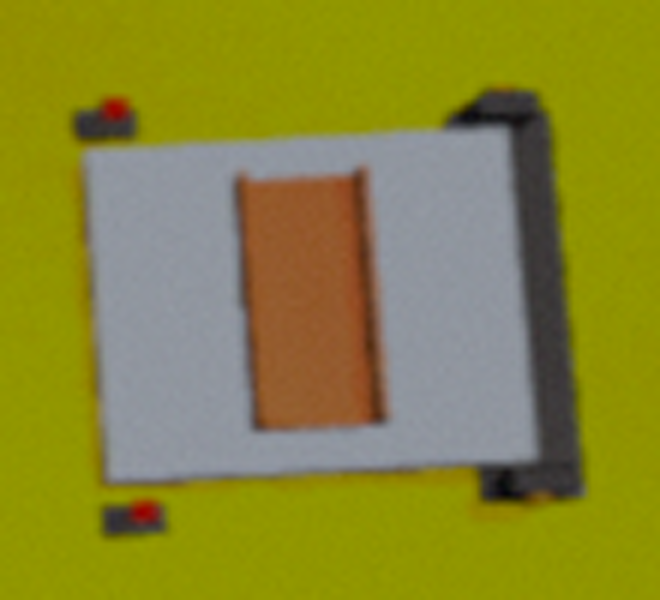

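Run:
```python
from h import *
import pickle
s,t=pickle.load(open('c0.pkl','rb'))
def reds(c,x0,y0,x1,y1):
    f=c['frame'].astype(int);m=((f[:,:,0]>140)&(f[:,:,1]<70)&(f[:,:,2]<70)).astype(np.uint8)
    z=np.zeros_like(m);z[y0:y1,x0:x1]=m[y0:y1,x0:x1]
    n,_,st,ce=cv2.connectedComponentsWithStats(z);return [(ce[i],st[i,4]) for i in range(1,n)]
rs=reds(s,180,130,310,230);rt=reds(t,390,190,430,290);print(rs,rt)
for a,b in ((0,0),(1,1),(0,1),(1,0)):
    try:print(a,b,tri(s,rs[a][0],t,rt[b][0]))
    except Exception as e:print(e)
# wedge in top
def mask(c,box,fn):
    f=c['frame'].astype(int);m=fn(f[:,:,0],f[:,:,1],f[:,:,2]).astype(np.uint8)
    z=np.zeros_like(m);x0,y0,x1,y1=box;z[y0:y1,x0:x1]=m[y0:y1,x0:x1]
    n,l,st,ce=cv2.connectedComponentsWithStats(z);i=1+st[1:,4].argmax()
    return (l==i).astype(np.uint8)
for nm,c,box in (('top',t,(240,190,320,250)),('scene',s,(280,280,372,325))):
    print(nm,c['frame'][219 if nm=='top' else 300,282 if nm=='top' else 320])
    m=mask(c,box,lambda r,g,b:(g<0.75*r)&(g<90)); 
    cn=max(cv2.findContours(m,0,2)[0],key=cv2.contourArea)
    print(cv2.approxPolyDP(cn,4,True)[:,0].tolist(),cv2.boxPoints(cv2.minAreaRect(cn)).round(1).tolist())
for nm,c,box in (('top',t,(240,255,300,300)),('scene',s,(368,245,415,300))):
    m=mask(c,box,lambda r,g,b:(g<0.75*r)); 
    cn=max(cv2.findContours(m,0,2)[0],key=cv2.contourArea)
    print(nm,'cover',cv2.approxPolyDP(cn,3,True)[:,0].tolist(),cv2.boxPoints(cv2.minAreaRect(cn)).round(1).tolist())
```

```text
[(array([232., 169.]), np.int32(1)), (array([228., 171.]), np.int32(1)), (array([230., 170.]), np.int32(1)), (array([224., 173.]), np.int32(1)), (array([226., 172.]), np.int32(1)), (array([220., 175.]), np.int32(1)), (array([289.42857143, 175.14285714]), np.int32(7)), (array([228., 188.]), np.int32(1)), (array([230., 190.]), np.int32(1)), (array([231.        , 207.54545455]), np.int32(11))] [(array([408.8, 207.4]), np.int32(5)), (array([413.5, 274.5]), np.int32(4))]
0 0 (array([ 0.6246615 , -0.10460583,  0.16143535]), [np.float64(0.005622797070514475), np.float64(0.005622797070514549)])
1 1 (array([ 0.52754133, -0.17042379,  0.04808291]), [np.float64(0.08232550696534019), np.float64(0.08232550696534004)])
0 1 (array([ 0.52183944, -0.16726271,  0.05369807]), [np.float64(0.07709739455428961), np.float64(0.07709739455428953)])
1 0 (array([ 0.6299625 , -0.10846102,  0.15450445]), [np.float64(0.00986048216392154), np.float64(0.009860482163921552)])
top [90 47 23]
[[299, 199], [256, 232], [265, 240], [308, 208]] [[254.10000610351562, 229.39999389648438], [300.6000061035156, 194.8000030517578], [309.6000061035156, 206.8000030517578], [263.0, 241.5]]
scene [101  55  35]
[[287, 301], [359, 318], [363, 296], [291, 289]] [[285.8999938964844, 309.70001220703125], [288.79998779296875, 286.70001220703125], [363.5, 296.1000061035156], [360.6000061035156, 319.1000061035156]]
top cover [[254, 261], [246, 279], [285, 295], [293, 276]] [[245.39999389648438, 279.5], [253.6999969482422, 259.3999938964844], [293.5, 275.79998779296875], [285.20001220703125, 295.8999938964844]]
scene cover [[393, 247], [372, 252], [370, 258], [386, 297], [412, 288]] [[366.8999938964844, 254.1999969482422], [393.79998779296875, 242.60000610351562], [414.0, 289.70001220703125], [387.1000061035156, 301.20001220703125]]
```

Run:
```python
from h import *
import pickle
s,t=pickle.load(open('c0.pkl','rb'))
A=tri(s,[289.43,175.14],t,[413.5,274.5]);B=tri(s,[231,207.55],t,[408.8,207.4]);print(A,B)
a,b=A[0],B[0];yd=(b-a)[:2];print('post dist',np.linalg.norm(yd))
# stand frame: x toward hinge (-y world); z up => y = z x x. x=(0,-1)-> y=(1,0): b is +y
yd/=np.linalg.norm(yd);xd=np.array([yd[1],-yd[0]]);o=(a+b)[:2]/2+.085*xd;print('xd',xd,np.degrees(np.arctan2(xd[1],xd[0])),'stand o',o)
# wedge corners
print('wedge tri',[ (tri(s,p,t,q)[0].round(4),round(tri(s,p,t,q)[1][0],4)) for p,q in (([291,288.5],[308.5,208.5]),([287,301.5],[299.5,198.5]),([363.5,296],[264.5,240.5]),([359,319],[255,231.5]))])
print('on z',onz(t,[[308.5,208.5],[299.5,198.5]],.004).round(4),onz(t,[[264.5,240.5],[255,231.5]],.036).round(4))
for z in (0.024,):
  c=onz(t,[[254,260.5],[245.7,279.2],[285.3,295.4],[293.6,276]],z);print('cover',c.round(4),c.mean(0),np.linalg.norm(np.diff(c,axis=0),axis=1))
print(tri(s,[393,246.5],t,[293.6,276]),tri(s,[371.5,252],t,[285.3,295.4]),tri(s,[412.5,287.5],t,[254,260.5]))
```

```text
(array([ 0.45831457, -0.12487006,  0.03123422]), [np.float64(0.002282383856684878), np.float64(0.002282383856684811)]) (array([ 0.65090225, -0.12170488,  0.03332492]), [np.float64(0.0019941288875806548), np.float64(0.0019941288875807484)])
post dist 0.19261368876599153
xd [ 0.01643281 -0.99986497] -89.05842701270292 stand o [ 0.5560052 -0.208276 ]
wedge tri [(array([ 0.6654,  0.1618, -0.0026]), np.float64(0.0016)), (array([0.6948, 0.187 , 0.0024]), np.float64(0.002)), (array([0.565 , 0.2914, 0.0234]), np.float64(0.0035)), (array([ 0.5989,  0.3192, -0.0044]), np.float64(0.0013))]
on z [[0.6626 0.1628 0.004 ]
 [0.693  0.1884 0.004 ]] [[0.5646 0.2876 0.036 ]
 [0.5909 0.3141 0.036 ]]
cover [[0.5105 0.3182 0.024 ]
 [0.4583 0.3414 0.024 ]
 [0.4106 0.2318 0.024 ]
 [0.4643 0.208  0.024 ]] [0.46091407 0.27486044 0.024     ] [0.05710837 0.11948519 0.05869813]
(array([0.44559017, 0.22912038, 0.05340582]), [np.float64(0.026506341483173337), np.float64(0.026506341483173365)]) (array([ 0.42874667,  0.21578907, -0.01250634]), [np.float64(0.022928068870396452), np.float64(0.022928068870396622)]) (array([0.49282871, 0.33734204, 0.05196028]), [np.float64(0.02559628424384008), np.float64(0.025596284243840004)])
```

```bash
cat >> h.py <<'E'
def down(yaw): return R.from_euler('z',yaw)*R.from_quat([1,0,0,0])
def plan(wps,vmax=0.045,wmax=0.09,dec=1,start=None):
    """rows (rounded) through waypoints (pos,yaw); prints flat lists of <=20 rows"""
    o=manip.get_obs(); p=np.array(o['eef_pos']);r=R.from_quat(o['ee_rot'])
    rows=[]
    for pos,yaw in wps:
        pos=np.array(pos,float);g=down(yaw);p0,r0=p.copy(),r
        dw=(r.inv()*g).as_rotvec()
        n=max(1,int(np.ceil(max(np.linalg.norm(pos-p)/vmax,np.linalg.norm(dw)/wmax))))
        for k in range(1,n+1):
            tp=p0+(pos-p0)*k/n; tr=r0*R.from_rotvec(dw*k/n)
            d=np.round(r.inv().apply(tp-p)/.05,dec+1 if n<3 else dec+1); w=np.round((r.inv()*tr).as_rotvec()/.1,dec+1)
            d=np.clip(d,-1,1);w=np.clip(w,-1,1)
            rows.append(np.r_[d,w]); p=p+r.apply(d*.05); r=r*R.from_rotvec(w*.1)
    print(len(rows),'rows end',p.round(4))
    for i in range(0,len(rows),20):
        print('['+', '.join('%g'%(v+0) for row in rows[i:i+20] for v in row)+']')
def st():
    o=manip.get_obs();r=R.from_quat(o['ee_rot']);x=r.apply([1,0,0]);z=r.apply([0,0,1])
    print('t',round(o['time'],2),'p',np.round(o['eef_pos'],4),'yaw',round(np.arctan2(x[1],x[0]),4),'z',z.round(3),'F',np.round(o['force'],1),'w',round(o['grip_width'],4),'q',np.round(o['q'],2))
E
python3 - <<'E'
from h import *
c=manip.camera('wrist');print(R.from_quat(c['attitude']).as_matrix().round(3))
r=R.from_quat(manip.get_obs()['ee_rot']);print(r.inv().apply(np.array(c['origin'])-manip.get_obs()['eef_pos']), (r.inv()*R.from_quat(c['attitude'])).as_matrix().round(3))
plan([([.25,-.66,.33],.3),([.52,-.45,.36],.8),([.62,-.1,.30],1.45),([.62,.24,.25],2.2)])
E
```

```text
[[ 0.234 -0.936 -0.261]
 [-0.972 -0.225 -0.063]
 [ 0.     0.269 -0.963]]
[ 0.06827282 -0.00088167 -0.15921328] [[ 0.    -0.963 -0.269]
 [ 1.     0.     0.001]
 [-0.001 -0.269  0.963]]
30 rows end [0.62   0.2398 0.2499]
[0.44, -0.12, -0.58, 0, 0, -0.16, 0.45, -0.12, -0.58, 0, 0, -0.16, 0.45, -0.11, -0.58, 0, 0, -0.16, 0.45, -0.1, -0.58, -0.01, 0, -0.16, 0.8, -0.3, -0.08, 0, 0, -0.63, 0.82, -0.25, -0.07, 0, 0, -0.62, 0.83, -0.2, -0.08, 0, 0, -0.63, 0.84, -0.15, -0.07, 0, 0, -0.62, 0.85, -0.1, -0.08, 0, 0, -0.63, 0.86, -0.04, -0.07, 0, 0, -0.62, 0.85, 0.01, -0.08, 0, 0, -0.63, 0.85, 0.07, -0.08, 0, 0, -0.62, 0.71, -0.38, 0.13, 0, 0, -0.72, 0.74, -0.33, 0.14, 0, 0, -0.72, 0.76, -0.28, 0.13, 0, 0, -0.73, 0.78, -0.22, 0.13, 0, 0, -0.72, 0.79, -0.16, 0.14, 0, 0, -0.72, 0.81, -0.11, 0.13, 0, 0, -0.72, 0.8, -0.05, 0.13, 0, 0, -0.73, 0.81, 0.01, 0.14, 0, 0, -0.72]
[0.81, 0.07, 0.13, 0, 0, -0.72, 0.75, -0.09, 0.11, 0, 0, -0.83, 0.76, -0.03, 0.11, 0, 0, -0.84, 0.75, 0.04, 0.11, 0, 0, -0.83, 0.75, 0.09, 0.11, 0, 0, -0.83, 0.74, 0.16, 0.11, 0, 0, -0.84, 0.72, 0.22, 0.11, 0, 0, -0.83, 0.7, 0.28, 0.12, 0, 0, -0.83, 0.68, 0.34, 0.11, 0, 0, -0.84, 0.64, 0.39, 0.11, 0, 0, -0.83]
```

>>> step_arm(commands=[0.4, -0.1, -0.6, 0, 0, -0.2, 0.4, -0.1, -0.6, 0, 0, -0.2, 0.4, -0.1, -0.6, 0, 0, -0.2, 0.4, -0.1, -0.6, 0, 0, -0.2, 0.8, -0.3, -0.1, 0, 0, -0.6, 0.8, -0.25, -0.1, 0, 0, -0.6, 0.8, -0.2, -0.1, 0, 0, -0.6, 0.8, -0.15, -0.1, 0, 0, -0.6, 0.8, -0.1, -0.1, 0, 0, -0.6, 0.8, 0, -0.1, 0, 0, -0.6, 0.8, 0, -0.1, 0, 0, -0.6, 0.8, 0, 0, 0, 0, -0.6, 0.8, -0.4, 0, 0, 0, -0.7, 0.8, -0.3, 0.1, 0, 0, -0.7, 0.8, -0.3, 0.1, 0, 0, -0.7, 0.8, -0.2, 0.1, 0, 0, -0.7, 0.8, -0.2, 0.1, 0, 0, -0.7, 0.8, -0.1, 0.1, 0, 0, -0.7, 0.8, 0, 0.1, 0, 0, -0.7, 0.8, 0, 0.1, 0, 0, -0.7])

```text
time: 2.3
eef_pos: [0.5986, -0.1226, 0.3376]
ee_rot: [0.769, 0.639, -0.0, 0.001]
force: [1.0, -0.0, -0.4]
grip_width: 0.0855
```

Run:
```python
from h import *
st()
plan([([.62,-.1,.27],1.45),([.60,.27,.22],2.2)])
```

```text
t 2.3 p [ 0.5986 -0.1226  0.3376] yaw 1.3873 z [ 0.001 -0.002 -1.   ] F [ 1.  -0.  -0.4] w 0.0855 q [ 0.41  0.37 -0.42  1.7   0.17  1.1  -0.25]
11 rows end [0.6    0.27   0.2202]
[0.26, 0.17, 0.68, 0, 0.01, -0.31, 0.26, 0.18, 0.67, 0.01, 0.01, -0.32, 0.81, -0.14, 0.11, 0, 0, -0.83, 0.82, -0.08, 0.11, 0, 0, -0.84, 0.82, -0.01, 0.11, 0, 0, -0.83, 0.82, 0.07, 0.12, 0, 0, -0.83, 0.82, 0.13, 0.11, 0, 0, -0.83, 0.8, 0.19, 0.11, 0, 0, -0.84, 0.78, 0.26, 0.11, 0, 0, -0.83, 0.75, 0.33, 0.11, 0, 0, -0.83, 0.73, 0.39, 0.11, 0, 0, -0.84]
```

Run:
```python
from h import *
import pickle
c=manip.camera('wrist');pickle.dump(c,open('cw1.pkl','wb'));cv2.imwrite('pics/w1.png',c['frame'][:,:,::-1])
```

```text
(no output)
```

View pics/w1.png

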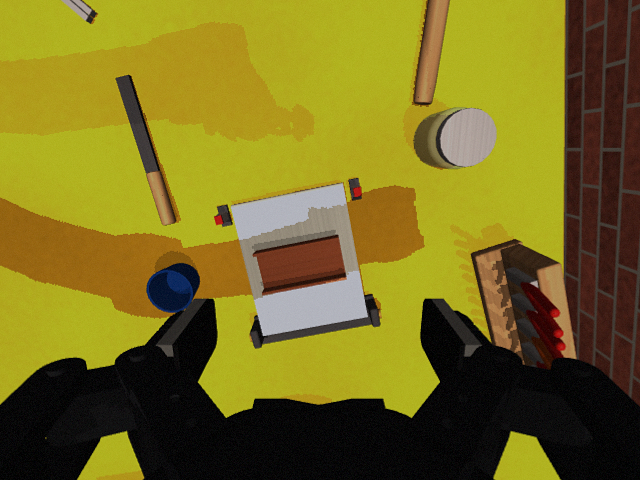

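>>> step_arm(commands=[0.3, 0.2, 0.7, 0, 0, -0.3, 0.3, 0.2, 0.7, 0, 0, -0.3, 0.8, -0.1, 0.1, 0, 0, -0.8, 0.8, -0.1, 0.1, 0, 0, -0.8, 0.8, 0, 0.1, 0, 0, -0.8, 0.8, 0.1, 0.1, 0, 0, -0.8, 0.8, 0.1, 0.1, 0, 0, -0.8, 0.8, 0.2, 0.1, 0, 0, -0.8, 0.8, 0.3, 0.1, 0, 0, -0.8, 0.8, 0.3, 0.1, 0, 0, -0.8, 0.7, 0.4, 0.1, 0, 0, -0.8, 0, 0, 0, 0, 0, 0])

```text
time: 3.55
eef_pos: [0.6045, 0.2943, 0.2178]
ee_rot: [0.45, 0.893, 0.001, 0.001]
force: [-0.3, 0.3, 1.6]
grip_width: 0.0852
```

Run:
```python
from h import *
import pickle
st()
c=manip.camera('wrist');pickle.dump(c,open('cw2.pkl','wb'));cv2.imwrite('pics/w2.png',c['frame'][:,:,::-1])
```

```text
t 3.55 p [0.6045 0.2943 0.2178] yaw 2.208 z [ 0.003  0.002 -1.   ] F [-0.3  0.3  1.6] w 0.0852 q [-0.15  0.6  -0.61  1.7   0.4   0.97 -0.27]
```

View pics/w2.png

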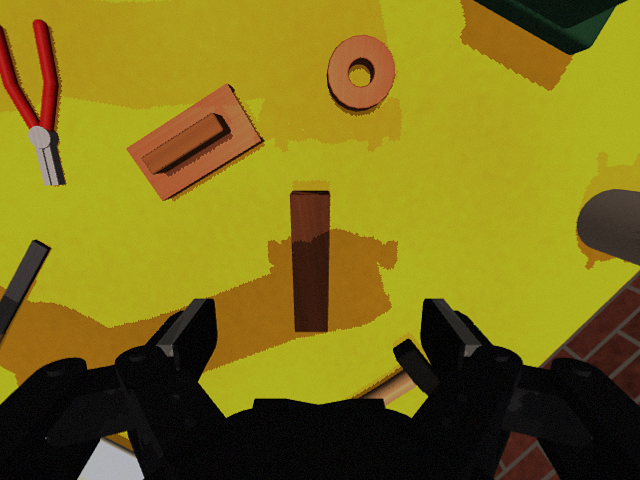

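Run:
```python
from h import *
import pickle
c=pickle.load(open('cw2.pkl','rb'));s,t=pickle.load(open('c0.pkl','rb'))
crop(c['frame'],280,175,65,170,3.5,'pics/w2c.png')
f=c['frame'].astype(int);r,g,b=f[:,:,0],f[:,:,1],f[:,:,2]
m=((g<0.75*r)&(r<150)).astype(np.uint8);z=np.zeros_like(m);z[180:345,280:340]=m[180:345,280:340]
cn=max(cv2.findContours(z,0,2)[0],key=cv2.contourArea);print(cv2.approxPolyDP(cn,3,True)[:,0].tolist())
w1=pickle.load(open('cw1.pkl','rb'))
f=w1['frame'].astype(int);r,g,b=f[:,:,0],f[:,:,1],f[:,:,2]
m=((r>120)&(g<70)&(b<70)).astype(np.uint8);n,_,stt,ce=cv2.connectedComponentsWithStats(m[:,:400]);print([(ce[i],stt[i,4]) for i in range(1,n) if stt[i,4]>5])
crop(w1['frame'],205,170,190,190,3.2,'pics/w1c.png')
```

```text
[[292, 191], [291, 240], [281, 241], [287, 247], [290, 242], [294, 329], [325, 332], [328, 191]]
[(array([356.89393939, 191.40909091]), np.int32(66)), (array([218.05172414, 219.63793103]), np.int32(58)), (array([333.82352941, 239.47058824]), np.int32(17)), (array([325.83333333, 240.83333333]), np.int32(6)), (array([303.66666667, 244.88888889]), np.int32(9)), (array([330.55555556, 249.53846154]), np.int32(117)), (array([336.        , 259.14285714]), np.int32(14)), (array([329.60377358, 266.09433962]), np.int32(53)), (array([334.125, 279.625]), np.int32(8)), (array([326.28571429, 281.14285714]), np.int32(7))]
```

View pics/w2c.png

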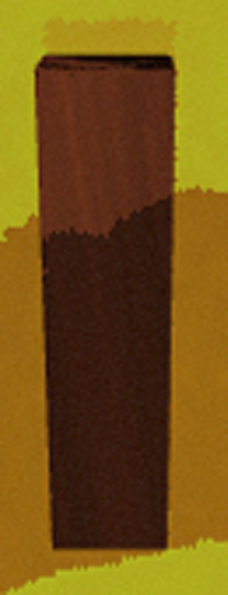

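View pics/w1c.png

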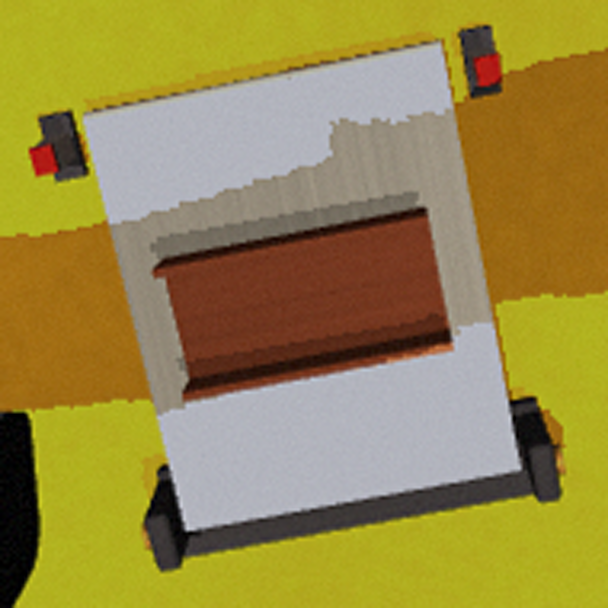

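Run:
```python
from h import *
import pickle
c=pickle.load(open('cw2.pkl','rb'));s,t=pickle.load(open('c0.pkl','rb'));w1=pickle.load(open('cw1.pkl','rb'))
B=onz(c,[[290.6,194.2],[329.6,194.2]],.036);T=onz(c,[[294.9,331.6],[328,331.6]],.004)
print(B.round(4),T.round(4));b=B.mean(0);p=T.mean(0);print('butt',b,'tip',p,'len',np.linalg.norm((b-p)[:2]),'wid',np.linalg.norm(B[0]-B[1]),np.linalg.norm(T[0]-T[1]))
d=(b-p)[:2];yaw=np.arctan2(d[1],d[0]);print('yaw',yaw)
# heights by two views: butt corners wrist vs top
print(tri(c,[329.6,194.2],t,[255,231.5]),tri(c,[290.6,194.2],t,[264.5,240.5]))
print('posts wrist z36',onz(w1,[[356.9,191.4],[218.05,219.64]],.036).round(4))
for u,w in (([356.9,191.4],[408.8,207.4]),([218.05,219.64],[413.5,274.5])): print('post tri',tri(w1,u,t,w))
for u,w in (([356.9,191.4],[231,207.55]),([218.05,219.64],[289.43,175.14])): print('post tri ws',tri(w1,u,s,w))
# cover rib in w2
crop(c['frame'],120,75,150,130,5,'pics/w2cov.png')
```

```text
[[0.5685 0.2983 0.036 ]
 [0.5996 0.3213 0.036 ]] [[0.6692 0.1609 0.004 ]
 [0.7015 0.1848 0.004 ]]
butt [0.58405062 0.30982063 0.036     ] tip [0.68537583 0.17284931 0.004     ] len 0.17037587679866156 wid 0.038579272220270466 0.040134166240382796
yaw 2.207708299803695
(array([ 0.6031991 ,  0.31814662, -0.01347689]), [np.float64(0.0018223200419912086), np.float64(0.001822320041991175)]) (array([ 0.57047051,  0.29173321, -0.0005997 ]), [np.float64(0.001773593838092212), np.float64(0.0017735938380921733)])
posts wrist z36 [[ 0.6518 -0.1197  0.036 ]
 [ 0.4598 -0.1231  0.036 ]]
post tri (array([ 0.65131248, -0.12067249,  0.03890219]), [np.float64(0.0013967479945208624), np.float64(0.0013967479945208717)])
post tri (array([ 0.45944797, -0.1244818 ,  0.03546493]), [np.float64(0.0012818569426500232), np.float64(0.0012818569426499928)])
post tri ws (array([ 0.65101145, -0.11932736,  0.03472138]), [np.float64(0.0010517481020323515), np.float64(0.0010517481020322565)])
post tri ws (array([ 0.45721427, -0.12375106,  0.03034019]), [np.float64(0.0006946793216117833), np.float64(0.0006946793216119622)])
```

View pics/w2cov.png

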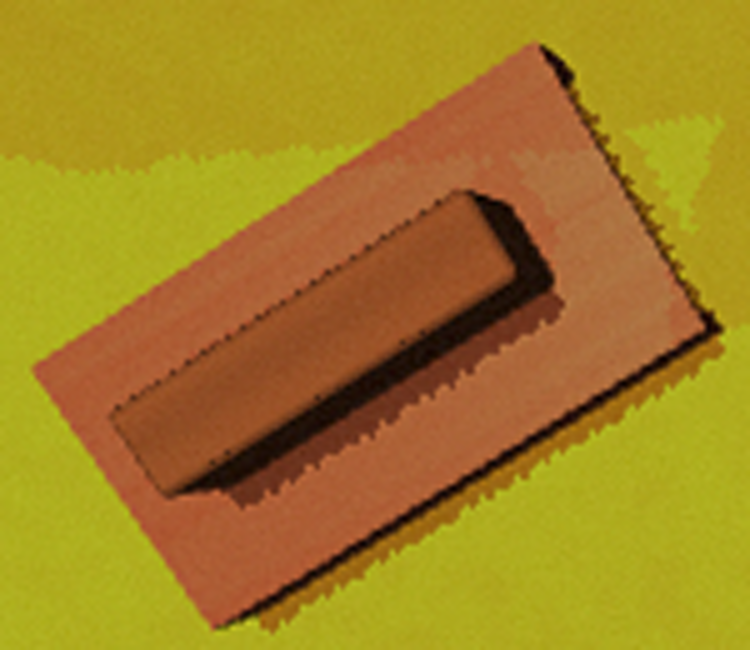

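Run:
```python
from h import *
st()
plan([([.599,.290,.10],2.208),([.599,.290,.026],2.208)])
```

```text
t 3.6 p [0.6053 0.2911 0.2177] yaw 2.2036 z [ 0.003 -0.    -1.   ] F [ 0.4 -0.5  0.6] w 0.0854 q [-0.15  0.59 -0.61  1.7   0.4   0.97 -0.27]
5 rows end [0.5989 0.2899 0.0262]
[0.02, -0.04, 0.78, 0.01, 0.01, -0.01, 0.02, -0.04, 0.79, 0, 0, -0.02, 0.02, -0.04, 0.78, 0.01, 0.01, -0.01, 0, 0, 0.74, 0, 0, 0, 0, 0, 0.74, 0, 0, 0]
```

>>> step_arm(commands=[0, -0.05, 0.8, 0, 0, 0, 0, -0.05, 0.8, 0, 0, 0, 0, -0.05, 0.7, 0, 0, 0, 0, 0, 0.5, 0, 0, 0, 0, 0, 0.5, 0, 0, 0, 0, 0, 0, 0, 0, 0])

```text
time: 4.2
eef_pos: [0.6048, 0.2766, 0.0492]
ee_rot: [0.459, 0.889, -0.0, 0.005]
force: [-0.1, 0.0, 0.1]
grip_width: 0.0857
```

Run:
```python
from h import *
st()
plan([([.599,.290,.026],2.208)])
```

```text
t 4.2 p [0.6048 0.2766 0.0492] yaw 2.1887 z [ 0.008 -0.005 -1.   ] F [-0.1  0.   0.1] w 0.0857 q [-0.21  0.77 -0.48  1.84  0.56  0.67 -0.42]
1 rows end [0.599  0.29   0.0261]
[0.29, 0.06, 0.46, 0.04, 0.09, -0.19]
```

>>> step_arm(commands=[0.2, 0.03, 0.2, 0.04, 0.1, -0.2, 0.1, 0.03, 0.25, 0, 0, 0, 0, 0, 0, 0, 0, 0])

```text
time: 4.5
eef_pos: [0.6003, 0.2899, 0.0277]
ee_rot: [0.451, 0.893, 0.001, 0.0]
force: [0.5, -0.1, 0.5]
grip_width: 0.0853
```

Run:
```python
from h import *
import pickle
st()
plan([([.599,.290,.026],2.208)])
c=manip.camera('wrist');cv2.imwrite('pics/w3.png',c['frame'][:,:,::-1])
```

```text
t 4.5 p [0.6003 0.2899 0.0277] yaw 2.2062 z [ 0.001  0.002 -1.   ] F [ 0.5 -0.1  0.5] w 0.0853 q [-0.24  0.8  -0.48  1.84  0.58  0.64 -0.43]
1 rows end [0.5989 0.2901 0.0262]
[0.02, -0.02, 0.03, 0.02, 0, -0.02]
```

View pics/w3.png

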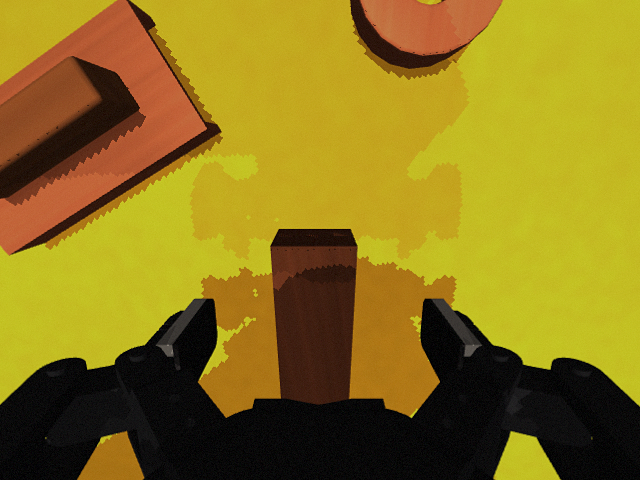

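>>> step_arm(commands=[0, 0, 0, 0, 0, 0, 0, 0, 0, 0, 0, 0, 0, 0, 0, 0, 0, 0, 0, 0, 0, 0, 0, 0, 0, 0, 0, 0, 0, 0, 0, 0, 0, 0, 0, 0, 0, 0, 0, 0, 0, 0, 0, 0, 0, 0, 0, 0], hand=1, newtons=50)

```text
time: 5.35
eef_pos: [0.6023, 0.2904, 0.0315]
ee_rot: [0.451, 0.892, 0.003, 0.002]
force: [0.1, 0.8, -0.6]
grip_width: 0.0001
```

Run:
```python
from h import *
import pickle
st()
c=manip.camera('wrist');cv2.imwrite('pics/w4.png',c['frame'][:,:,::-1]);pickle.dump(c,open('cw4.pkl','wb'))
plan([([.60,.28,.034],2.208),([.565,.12,.034],1.75),([.5522,.0525,.03],1.588)],vmax=.03)
```

```text
t 5.35 p [0.6023 0.2904 0.0315] yaw 2.2057 z [ 0.006  0.003 -1.   ] F [ 0.1  0.8 -0.6] w 0.0001 q [-0.23  0.79 -0.48  1.84  0.58  0.64 -0.43]
10 rows end [0.5521 0.0524 0.03  ]
[-0.14, -0.16, -0.05, 0.07, 0.01, -0.02, -0.36, -0.41, 0, 0, 0, 0.76, -0.39, -0.38, 0, 0, 0, 0.77, -0.42, -0.35, 0, 0, 0, 0.76, -0.44, -0.32, 0, 0, 0, 0.76, -0.47, -0.29, 0, 0, 0, 0.76, -0.48, -0.25, 0, 0, 0, 0.77, -0.43, -0.16, 0.03, 0, 0, 0.54, -0.44, -0.14, 0.02, 0, 0, 0.54, -0.44, -0.12, 0.03, 0, 0, 0.54]
```

View pics/w4.png

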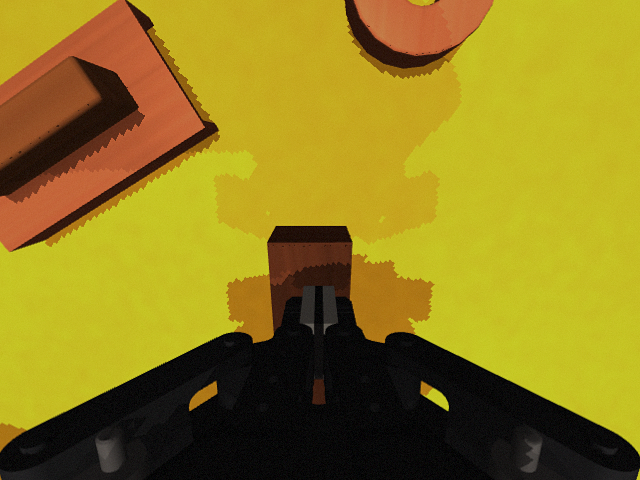

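Run:
```python
from h import *
s=manip.camera('scene');crop(s['frame'],240,180,200,150,4,'pics/s5.png')
```

```text
(no output)
```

View pics/s5.png

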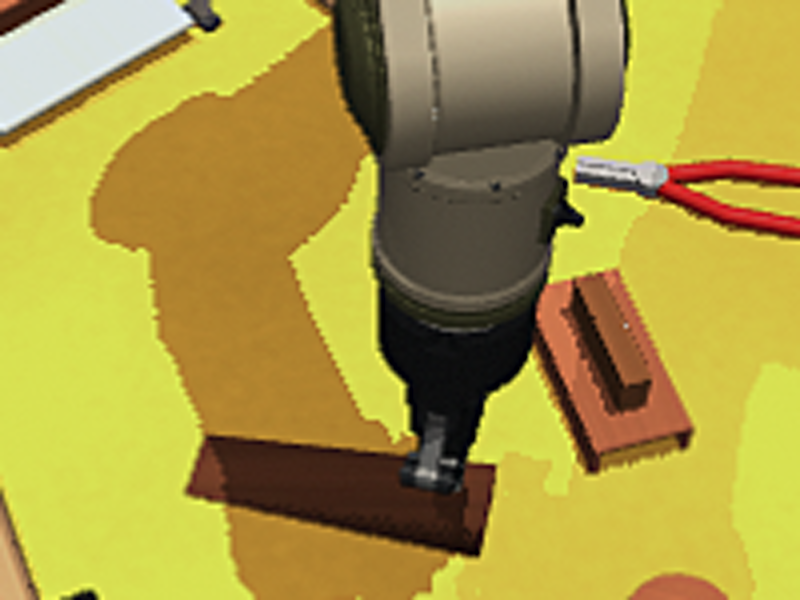

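Run:
```python
from h import *
import pickle
c=pickle.load(open('cw4.pkl','rb'));o=manip.get_obs()
r=R.from_quat(o['ee_rot'])
for x in (0,.011):
  for z in (-.02,0,.019): print(x,z,proj(c,np.array(o['eef_pos'])+r.apply([x,0,z])).round(0))
print(r.inv().apply(np.array(c['origin'])-o['eef_pos']))
# where would wedge butt edge height be: width of butt edge
B=[[269.5,241],[351.5,241]]
for z in (.02,.036,.05):
  b=onz(c,B,z);print(z,np.linalg.norm(b[0]-b[1]),b.mean(0))
s,t=pickle.load(open('c0.pkl','rb'))
```

```text
0 -0.02 [[317. 309.]]
0 0 [[317. 291.]]
0 0.019 [[317. 277.]]
0.011 -0.02 [[317. 286.]]
0.011 0 [[317. 270.]]
0.011 0.019 [[317. 258.]]
[ 0.06878638  0.00052802 -0.15935452]
0.02 0.042152736017884405 [0.58607116 0.30656487 0.02      ]
0.036 0.038202652174047606 [0.58371644 0.31021902 0.036     ]
0.05 0.03474632881069039 [0.58165606 0.31341641 0.05      ]
```

Run:
```python
from h import *
import pickle
s=manip.camera('scene');crop(s['frame'],320,265,60,60,10,'pics/s6.png')
c=pickle.load(open('cw4.pkl','rb'));crop(c['frame'],250,215,140,120,5,'pics/w4c.png')
o=manip.get_obs();r=R.from_quat(o['ee_rot'])
for x in (-.011,.011):
  for z in (-.02,0,.019): print(x,z,proj(s,np.array(o['eef_pos'])+r.apply([x,0,z])).round(1), (proj(s,np.array(o['eef_pos'])+r.apply([x,0,z]))-[320,265])*10)
```

```text
-0.011 -0.02 [[344.6 296.8]] [[246.4143097  318.33405226]]
-0.011 0 [[344.3 301.7]] [[243.37722564 367.2704386 ]]
-0.011 0.019 [[344.1 306.2]] [[240.57706004 412.27727143]]
0.011 -0.02 [[354.7 298.9]] [[346.8168958  339.20660389]]
0.011 0 [[354.2 303.8]] [[342.11398566 387.95984126]]
0.011 0.019 [[353.8 308.3]] [[337.77924473 432.792102  ]]
```

View pics/s6.png

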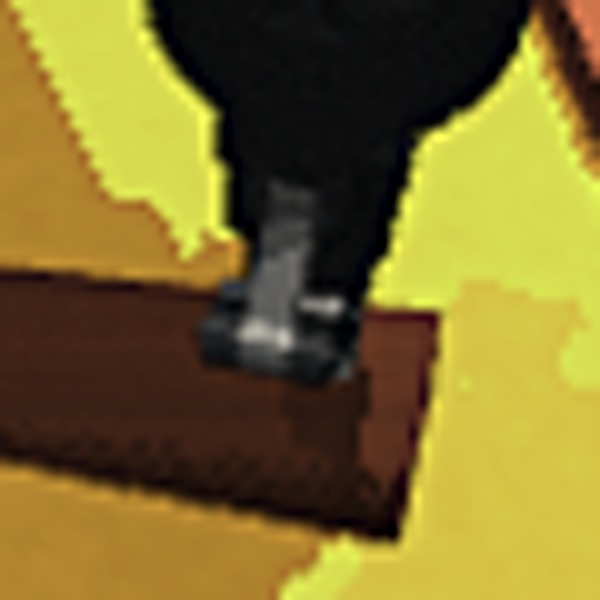

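View pics/w4c.png

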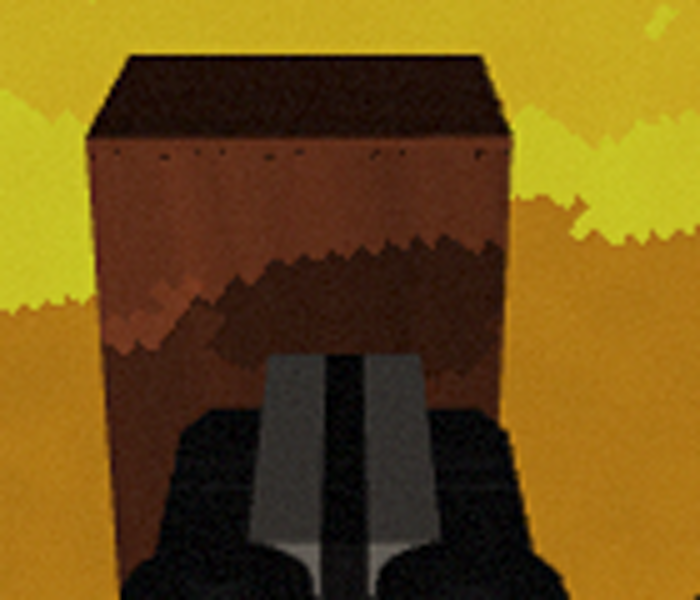

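>>> step_arm(commands=[0, 0, -0.8, 0, 0, 0, 0, 0, -0.8, 0, 0, 0, 0, 0, 0, 0, 0, 0])

```text
time: 5.8
eef_pos: [0.6009, 0.2902, 0.1122]
ee_rot: [0.451, 0.893, 0.001, 0.001]
force: [1.1, 1.4, -0.2]
grip_width: -0.0
```

Run:
```python
from h import *
import pickle
st()
c=manip.camera('wrist');crop(c['frame'],120,165,400,300,2,'pics/w7.png')
s=manip.camera('scene');crop(s['frame'],300,220,100,100,6,'pics/s7.png')
o=manip.get_obs();r=R.from_quat(o['ee_rot'])
for x in (-.011,.011):
  for z in (-.02,0,.019): print(x,z,((proj(s,np.array(o['eef_pos'])+r.apply([x,0,z]))-[300,220])*6).round(0),((proj(c,np.array(o['eef_pos'])+r.apply([x,0,z]))-[120,165])*2).round(0))
```

```text
t 5.8 p [0.6009 0.2902 0.1122] yaw 2.2065 z [ 0.003  0.002 -1.   ] F [ 1.1  1.4 -0.2] w -0.0 q [-0.19  0.7  -0.55  1.8   0.5   0.78 -0.36]
-0.011 -0.02 [[278. 332.]] [[386. 325.]]
-0.011 0 [[276. 365.]] [[387. 287.]]
-0.011 0.019 [[274. 395.]] [[387. 257.]]
0.011 -0.02 [[342. 345.]] [[385. 237.]]
0.011 0 [[339. 378.]] [[386. 207.]]
0.011 0.019 [[336. 408.]] [[387. 184.]]
```

View pics/w7.png

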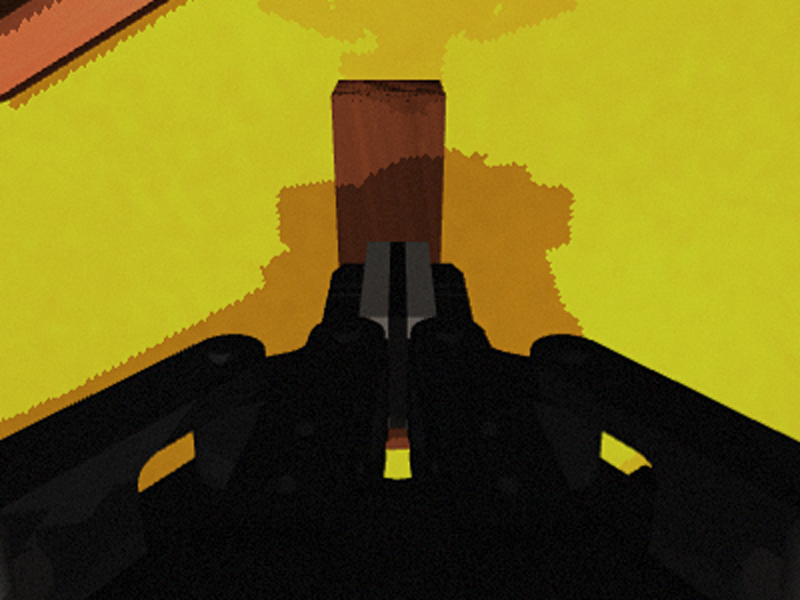

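View pics/s7.png

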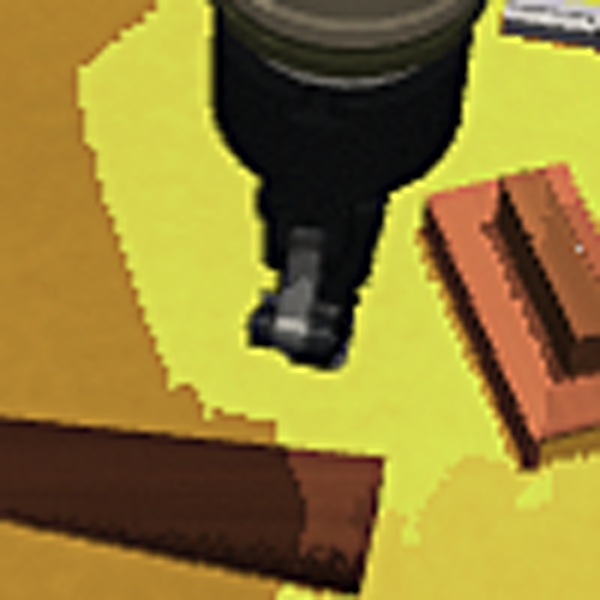

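Run:
```python
from h import *
import pickle
c=manip.camera('wrist');s=manip.camera('scene');t=manip.camera('top')
o=manip.get_obs();r=R.from_quat(o['ee_rot']);p=np.array(o['eef_pos']);st()
crop(s['frame'],330,260,40,40,15,'pics/s8.png');crop(t['frame'],230,190,100,70,7,'pics/t8.png')
for x in (-.011,.011):
 for y in (.004,.0145):
  for z in (-.03,-.02,-.01,0): print(x,y,z,((proj(s,p+r.apply([x,y,z]))-[330,260])*15).round(0),proj(c,p+r.apply([x,y,z])).round(0))
```

```text
t 6.05 p [0.5984 0.288  0.1064] yaw 2.2066 z [-0.004 -0.002 -1.   ] F [ 1.2 -0.1  1.1] w 0.0002 q [-0.19  0.71 -0.55  1.81  0.5   0.78 -0.36]
-0.011 0.004 -0.03 [[242. 214.]] [[324. 340.]]
-0.011 0.004 -0.02 [[240. 256.]] [[324. 328.]]
-0.011 0.004 -0.01 [[238. 297.]] [[323. 318.]]
-0.011 0.004 0 [[235. 338.]] [[323. 309.]]
-0.011 0.0145 -0.03 [[225. 278.]] [[349. 340.]]
-0.011 0.0145 -0.02 [[223. 319.]] [[347. 328.]]
-0.011 0.0145 -0.01 [[221. 361.]] [[345. 318.]]
-0.011 0.0145 0 [[219. 401.]] [[343. 309.]]
0.011 0.004 -0.03 [[404. 246.]] [[324. 293.]]
0.011 0.004 -0.02 [[401. 288.]] [[324. 284.]]
0.011 0.004 -0.01 [[397. 329.]] [[324. 276.]]
0.011 0.004 0 [[393. 370.]] [[323. 268.]]
0.011 0.0145 -0.03 [[389. 310.]] [[350. 293.]]
0.011 0.0145 -0.02 [[385. 352.]] [[348. 284.]]
0.011 0.0145 -0.01 [[381. 393.]] [[346. 276.]]
0.011 0.0145 0 [[378. 433.]] [[344. 268.]]
```

View pics/s8.png

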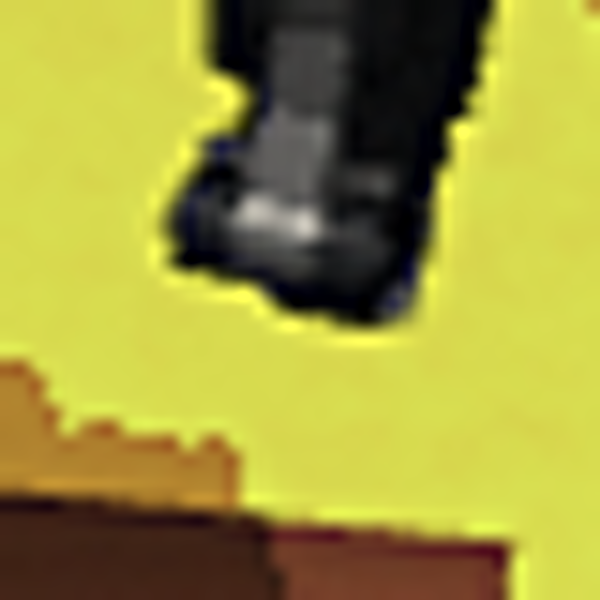

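>>> step_arm(commands=[0, 0, 0, 0, 0, 0, 0, 0, 0, 0, 0, 0, 0, 0, 0, 0, 0, 0, 0, 0, 0, 0, 0, 0], hand=0)

```text
time: 6.45
eef_pos: [0.597, 0.2874, 0.1032]
ee_rot: [0.45, 0.893, -0.004, -0.003]
force: [-0.5, 0.1, 0.2]
grip_width: 0.058
```

Run:
```python
from h import *
st()
plan([([.599,.290,.03],2.208),([.599,.290,-.015],2.208)])
```

```text
t 6.45 p [0.597  0.2874 0.1032] yaw 2.2072 z [-0.009 -0.004 -1.   ] F [-0.5  0.1  0.2] w 0.058 q [-0.19  0.71 -0.55  1.81  0.5   0.78 -0.36]
4 rows end [ 0.5988  0.29   -0.0148]
[0.01, 0.04, 0.73, -0.05, -0.01, 0, 0.01, 0.03, 0.73, -0.05, -0.01, -0.01, 0, 0, 0.45, 0, 0, 0, 0, 0, 0.45, 0, 0, 0]
```

>>> step_arm(commands=[0, 0.05, 0.7, -0.05, 0, 0, 0, 0.05, 0.7, -0.05, 0, 0, 0, 0, 0.3, 0, 0, 0, 0, 0, 0.3, 0, 0, 0])

```text
time: 6.85
eef_pos: [0.6032, 0.2918, 0.0031]
ee_rot: [0.451, 0.893, 0.003, 0.001]
force: [0.8, -0.1, 0.3]
grip_width: 0.0853
```

Run:
```python
from h import *
st()
plan([([.599,.290,-.015],2.208)])
c=manip.camera('wrist');cv2.imwrite('pics/w9.png',c['frame'][:,:,::-1])
```

```text
t 6.85 p [0.6032 0.2918 0.0031] yaw 2.2066 z [ 0.005  0.005 -1.   ] F [ 0.8 -0.1  0.3] w 0.0853 q [-0.25  0.83 -0.45  1.85  0.61  0.6  -0.45]
1 rows end [ 0.5991  0.29   -0.015 ]
[0.02, -0.09, 0.36, 0.07, -0.01, -0.01]
```

View pics/w9.png

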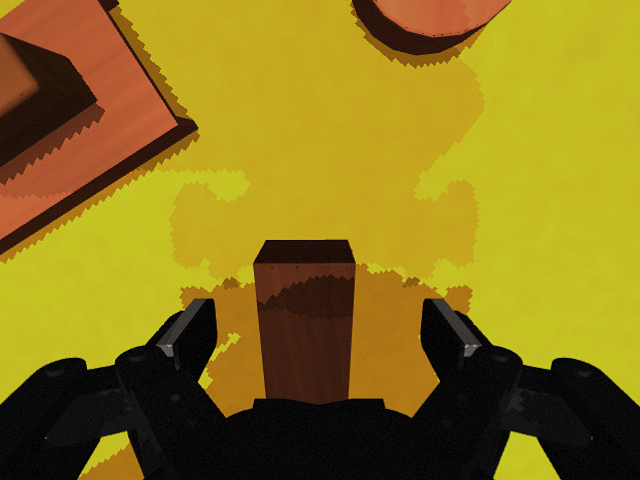

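>>> step_arm(commands=[0, -0.05, 0.15, 0.03, 0, 0, 0, -0.04, 0.2, 0.03, 0, 0, 0, 0, 0.05, 0, 0, 0])

```text
time: 7.2
eef_pos: [0.5986, 0.2887, -0.0196]
ee_rot: [0.451, 0.893, -0.0, -0.001]
force: [0.4, -0.1, -0.3]
grip_width: 0.0854
```

Run:
```python
from h import *
st()
plan([([.599,.290,-.017],2.208)])
```

```text
t 7.2 p [ 0.5986  0.2887 -0.0196] yaw 2.2066 z [-0.002 -0.    -1.   ] F [ 0.4 -0.1 -0.3] w 0.0854 q [-0.26  0.86 -0.43  1.86  0.63  0.56 -0.47]
1 rows end [ 0.5989  0.2901 -0.0171]
[0.02, 0.02, -0.05, -0.02, -0.01, -0.01]
```

Close now on the wedge.

>>> step_arm(commands=[0, 0, -0.05, 0, 0, 0, 0, 0, 0, 0, 0, 0, 0, 0, 0, 0, 0, 0, 0, 0, 0, 0, 0, 0, 0, 0, 0, 0, 0, 0], hand=1, newtons=50)

```text
time: 7.7
eef_pos: [0.5998, 0.2893, -0.0147]
ee_rot: [0.451, 0.893, 0.001, 0.0]
force: [0.8, 0.6, 0.1]
grip_width: 0.0392
```

Run:
```python
from h import *
import pickle
st()
c=manip.camera('wrist');cv2.imwrite('pics/w10.png',c['frame'][:,:,::-1]);pickle.dump(c,open('cw10.pkl','wb'))
```

```text
t 7.7 p [ 0.5998  0.2893 -0.0147] yaw 2.2063 z [ 0.001  0.001 -1.   ] F [0.8 0.6 0.1] w 0.0392 q [-0.26  0.85 -0.43  1.86  0.63  0.57 -0.47]
```

View pics/w10.png

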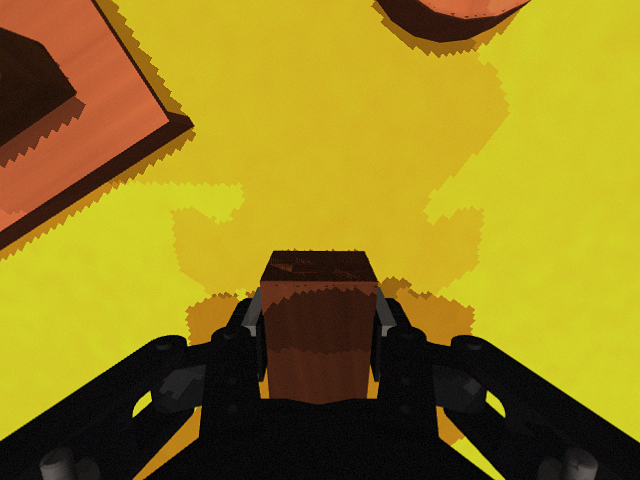

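Run:
```python
from h import *
import pickle
c=pickle.load(open('cw10.pkl','rb'));o=manip.get_obs();r=R.from_quat(o['ee_rot'])
b=onz(c,[[261,282],[379,282]],.036);print(b,np.linalg.norm(b[0]-b[1]));print('butt in tool',r.inv().apply(b.mean(0)-o['eef_pos']))
b=onz(c,[[273.5,250.5],[368,250.5]],.0);print(b,np.linalg.norm(b[0]-b[1]));print('butt bottom in tool',r.inv().apply(b.mean(0)-o['eef_pos']))
plan([([.601,.288,-.008],2.208),([.565,.13,-.006],1.75),([.5522,.0625,-.008],1.588)],vmax=.035)
```

```text
[[0.56969271 0.29824219 0.036     ]
 [0.60181652 0.321938   0.036     ]] 0.039917793800019356
butt in tool [ 0.02509299  0.00099746 -0.05070121]
[[0.56928966 0.29838262 0.        ]
 [0.60265513 0.32300028 0.        ]] 0.04146425220966951
butt bottom in tool [ 0.0254228   0.00147357 -0.01470018]
9 rows end [ 0.5519  0.0626 -0.0081]
[-0.04, 0, -0.13, 0.02, -0.01, -0.02, -0.35, -0.41, -0.01, 0, 0, 0.76, -0.38, -0.38, 0, 0, 0, 0.77, -0.41, -0.35, -0.01, 0, 0, 0.76, -0.44, -0.32, -0.01, 0, 0, 0.77, -0.45, -0.29, -0.01, 0, 0, 0.76, -0.48, -0.25, 0, 0, 0, 0.76, -0.64, -0.24, 0.02, 0, 0, 0.81, -0.66, -0.2, 0.02, 0, 0.01, 0.81]
```

>>> step_arm(commands=[0, 0, -0.2, 0, 0, 0, -0.35, -0.4, -0.05, 0, 0, 0.75, -0.4, -0.4, 0, 0, 0, 0.75, -0.4, -0.35, 0, 0, 0, 0.75, -0.45, -0.3, 0, 0, 0, 0.75, -0.45, -0.3, 0, 0, 0, 0.75, -0.5, -0.25, 0, 0, 0, 0.75, -0.6, -0.2, 0, 0, 0, 0.8, -0.4, -0.1, 0, 0, 0, 0.5, 0, 0, 0, 0, 0, 0])

```text
time: 8.75
eef_pos: [0.5555, 0.0738, 0.0027]
ee_rot: [0.695, 0.719, 0.004, -0.0]
force: [-0.2, 0.7, -1.3]
grip_width: 0.0391
```

Run:
```python
from h import *
import pickle
st()
s=manip.camera('scene');crop(s['frame'],180,130,200,150,4,'pics/s11.png')
c=manip.camera('wrist');cv2.imwrite('pics/w11.png',c['frame'][:,:,::-1])
plan([([.5522,.0525,-.0147],1.588)],vmax=.035)
```

```text
t 8.75 p [0.5555 0.0738 0.0027] yaw 1.6047 z [ 0.005  0.006 -1.   ] F [-0.2  0.7 -1.3] w 0.0391 q [-0.05  0.73 -0.27  2.11  0.52  0.35 -0.71]
1 rows end [ 0.552   0.0523 -0.0145]
[-0.5, -0.11, 0.34, 0.07, -0.08, 0.22]
```

View pics/s11.png

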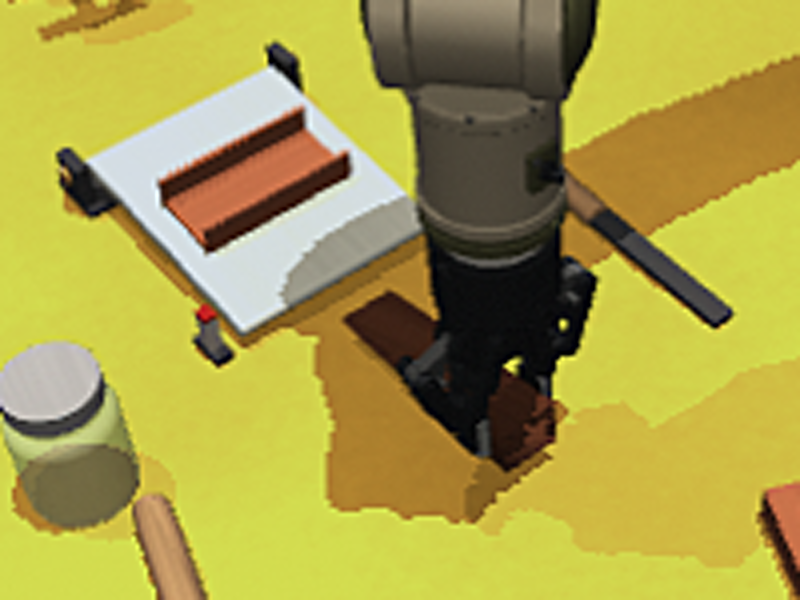

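View pics/w11.png

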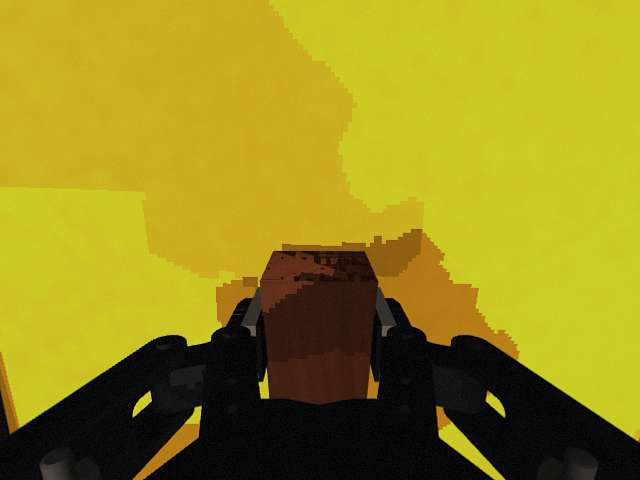

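>>> step_arm(commands=[-0.1, -0.05, 0.15, 0.05, -0.05, 0.1, -0.1, -0.05, 0.15, 0, 0, 0.05, 0, 0, 0.06, 0, 0, 0])

```text
time: 9.15
eef_pos: [0.5527, 0.0702, -0.0157]
ee_rot: [0.697, 0.717, 0.003, -0.0]
force: [-12.2, -7.4, 69.4]
grip_width: 0.039
```

Run:
```python
from h import *
st()
plan([([.5545,-.0839,-.0147],1.588)],vmax=.015)
```

```text
t 9.15 p [ 0.5527  0.0702 -0.0157] yaw 1.599 z [ 0.003  0.005 -1.   ] F [-12.2  -7.4  69.4] w 0.039 q [-0.07  0.76 -0.24  2.13  0.54  0.31 -0.73]
11 rows end [ 0.5543 -0.0838 -0.0146]
[-0.28, 0, 0, 0, 0, 0.01, -0.28, -0.01, -0.01, 0.01, -0.01, 0.01, -0.28, 0, 0, 0, 0, 0.01, -0.28, -0.01, 0, 0, -0.01, 0.01, -0.28, 0, 0, 0.01, 0, 0.01, -0.28, 0, -0.01, 0, -0.01, 0.01, -0.28, -0.01, 0, 0, 0, 0.01, -0.28, 0, 0, 0.01, 0, 0.01, -0.28, 0, 0, 0, -0.01, 0.01, -0.28, 0, -0.01, 0, 0, 0.01, -0.28, -0.01, 0, 0.01, -0.01, 0.01]
```

>>> step_arm(commands=[0, 0, -0.02, 0, 0, 0.03, 0, 0, 0, 0, 0, 0])

```text
time: 9.35
eef_pos: [0.5522, 0.071, -0.0156]
ee_rot: [0.697, 0.717, 0.002, -0.001]
force: [-1.2, -2.6, 9.8]
grip_width: 0.0391
```

Run:
```python
from h import *
st()
```

```text
t 9.35 p [ 0.5522  0.071  -0.0156] yaw 1.5978 z [ 0.002  0.004 -1.   ] F [-1.2 -2.6  9.8] w 0.0391 q [-0.07  0.76 -0.24  2.13  0.54  0.31 -0.73]
```

>>> step_arm(commands=[-0.3, 0, -0.01, 0, 0, 0.05, -0.3, 0, 0, 0, 0, 0.05, -0.3, 0, 0, 0, 0, 0, -0.3, 0, 0, 0, 0, 0])

```text
time: 9.75
eef_pos: [0.5546, 0.0111, -0.0155]
ee_rot: [0.699, 0.715, 0.004, -0.001]
force: [0.9, 1.4, 3.4]
grip_width: 0.0393
```

Run:
```python
from h import *
st()
plan([([.5545,-.0839,-.0147],1.588)],vmax=.015)
```

```text
t 9.75 p [ 0.5546  0.0111 -0.0155] yaw 1.5932 z [ 0.004  0.008 -1.   ] F [0.9 1.4 3.4] w 0.0393 q [ 0.05  0.76 -0.25  2.13  0.57  0.31 -0.65]
7 rows end [ 0.5545 -0.0839 -0.0145]
[-0.27, -0.01, 0, 0.01, -0.01, 0.01, -0.27, 0, -0.01, 0, -0.01, 0, -0.27, -0.01, 0, 0.01, -0.01, 0.01, -0.28, 0, -0.01, 0.01, -0.01, 0.01, -0.27, -0.01, 0, 0, -0.01, 0.01, -0.27, -0.01, 0, 0.01, -0.01, 0, -0.27, 0, -0.01, 0.01, -0.01, 0.01]
```

>>> step_arm(commands=[-0.3, 0, 0, 0, -0.02, 0, -0.3, 0, 0, 0, -0.02, 0, -0.3, 0, 0, 0, -0.02, 0])

```text
time: 10.05
eef_pos: [0.557, -0.0337, -0.0154]
ee_rot: [0.699, 0.716, 0.006, 0.0]
force: [1.0, 9.4, 1.0]
grip_width: 0.0394
```

Run:
```python
from h import *
st()
plan([([.5545,-.0839,-.0147],1.588)],vmax=.015)
```

```text
t 10.05 p [ 0.557  -0.0337 -0.0154] yaw 1.595 z [ 0.009  0.008 -1.   ] F [1.  9.4 1. ] w 0.0394 q [ 0.14  0.76 -0.26  2.13  0.59  0.31 -0.59]
4 rows end [ 0.5546 -0.0838 -0.0147]
[-0.25, -0.02, -0.01, 0.02, -0.02, 0.02, -0.25, -0.02, 0, 0.02, -0.02, 0.01, -0.25, -0.01, -0.01, 0.03, -0.02, 0.02, -0.25, -0.02, 0, 0.02, -0.02, 0.02]
```

>>> step_arm(commands=[-0.25, -0.02, 0, 0.02, -0.02, 0, -0.25, -0.02, 0, 0.02, -0.02, 0, -0.25, -0.02, 0, 0.02, -0.02, 0, -0.15, 0, 0, 0, 0, 0])

```text
time: 10.45
eef_pos: [0.5564, -0.078, -0.0155]
ee_rot: [0.698, 0.717, 0.007, -0.001]
force: [0.0, 7.8, 2.3]
grip_width: 0.0391
```

Run:
```python
from h import *
st()
s=manip.camera('scene');crop(s['frame'],180,120,160,120,5,'pics/s12.png')
t=manip.camera('top');crop(t['frame'],380,190,120,100,6,'pics/t12.png')
plan([([.5545,-.0839,-.0147],1.588)],vmax=.015)
```

```text
t 10.45 p [ 0.5564 -0.078  -0.0155] yaw 1.5977 z [ 0.008  0.011 -1.   ] F [0.  7.8 2.3] w 0.0391 q [ 0.24  0.77 -0.28  2.11  0.6   0.33 -0.52]
1 rows end [ 0.5545 -0.0839 -0.0145]
[-0.09, -0.04, -0.02, 0.08, -0.09, 0.08]
```

View pics/s12.png

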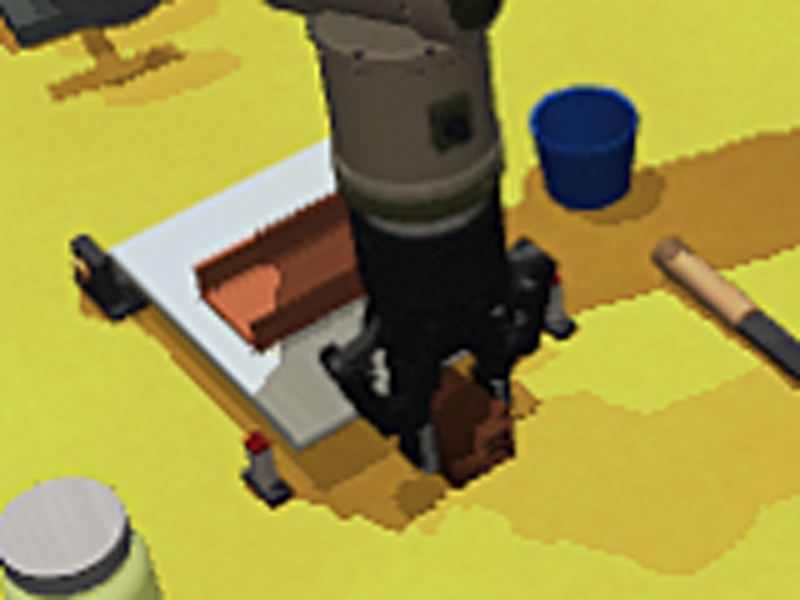

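View pics/t12.png

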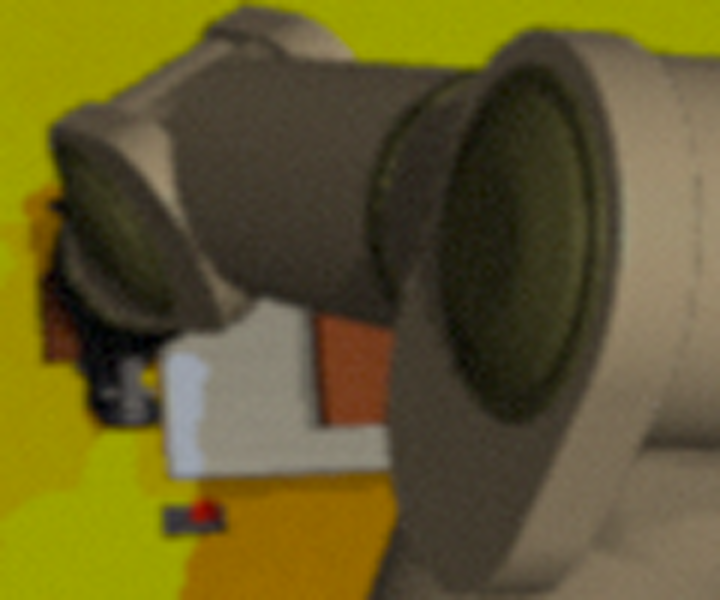

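>>> step_arm(commands=[-0.12, -0.03, 0, 0.05, -0.08, 0.05, 0, 0, 0, 0, 0, 0])

```text
time: 10.75
eef_pos: [0.5552, -0.0859, -0.0155]
ee_rot: [0.7, 0.714, 0.002, 0.0]
force: [0.2, 1.7, 3.0]
grip_width: 0.0391
```

```bash
cat >> h.py <<'E'
SO=np.array([.5566,-.2075]);XD=np.array([.017,-.99986]);YD=np.array([.99986,.017])
def s2w(x,y,z): return np.r_[SO+x*XD+y*YD,z]
def w2s(p): d=np.array(p)[:2]-SO; return np.array([d@XD,d@YD,p[2]])
E
python3 - <<'E'
from h import *
st()
s=manip.camera('scene');crop(s['frame'],215,190,50,50,12,'pics/s13.png')
for z in (.026,.031,.036,.041): print(z,((proj(s,s2w(-.097,.08,z))-[215,190])*12).round(0), ((proj(s,s2w(-.085,.096,z))-[215,190])*12).round(0))
E
```

```text
t 10.75 p [ 0.5552 -0.0859 -0.0155] yaw 1.5909 z [ 0.004  0.003 -1.   ] F [0.2 1.7 3. ] w 0.0391 q [ 0.24  0.77 -0.28  2.11  0.6   0.34 -0.52]
0.026 [[281. 229.]] [[190. 234.]]
0.031 [[277. 214.]] [[186. 219.]]
0.036 [[273. 198.]] [[182. 203.]]
0.041 [[270. 182.]] [[178. 187.]]
```

View pics/s13.png

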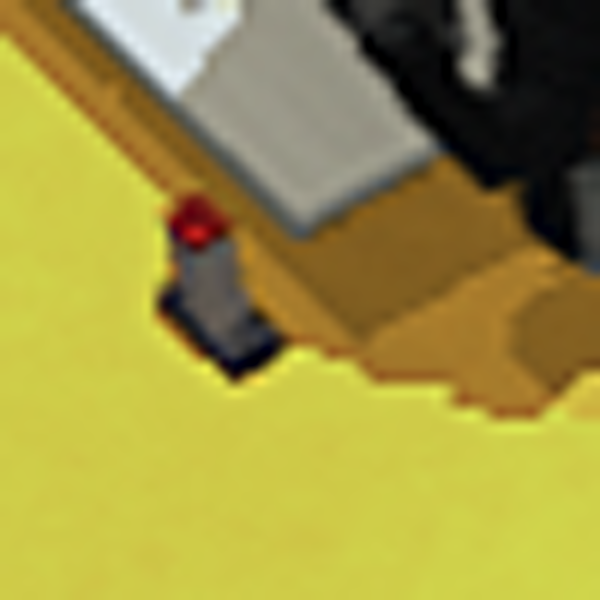

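>>> step_arm(commands=[0, 0, 0, 0, 0, 0, 0, 0, 0, 0, 0, 0, 0, 0, 0, 0, 0, 0, 0, 0, 0, 0, 0, 0], hand=0)

```text
time: 11.2
eef_pos: [0.5541, -0.0886, -0.016]
ee_rot: [0.701, 0.713, 0.001, 0.0]
force: [0.7, -0.6, -0.1]
grip_width: 0.0855
```

>>> step_arm(commands=[0, 0, -0.5, 0, 0, 0, 0.3, 0, -0.8, 0, 0, 0, 0.8, 0, -0.8, 0, 0, 0, 0.8, 0, -0.8, 0, 0, 0, 0, 0, -0.4, 0, 0, 0, 0, 0, 0, 0, 0, 0])

```text
time: 11.8
eef_pos: [0.5515, 0.0022, 0.1465]
ee_rot: [0.701, 0.713, -0.0, -0.001]
force: [0.6, 0.0, 0.0]
grip_width: 0.0854
```

Run:
```python
from h import *
import pickle
st()
s=manip.camera('scene');crop(s['frame'],180,120,160,120,5,'pics/s14.png')
c=manip.camera('wrist');cv2.imwrite('pics/w14.png',c['frame'][:,:,::-1]);t=manip.camera('top')
pickle.dump((s,c,t),open('c14.pkl','wb'))
```

```text
t 11.8 p [0.5515 0.0022 0.1465] yaw 1.5869 z [-0.002  0.001 -1.   ] F [0.6 0.  0. ] w 0.0854 q [ 0.24  0.52 -0.49  2.04  0.39  0.67 -0.49]
```

View pics/s14.png

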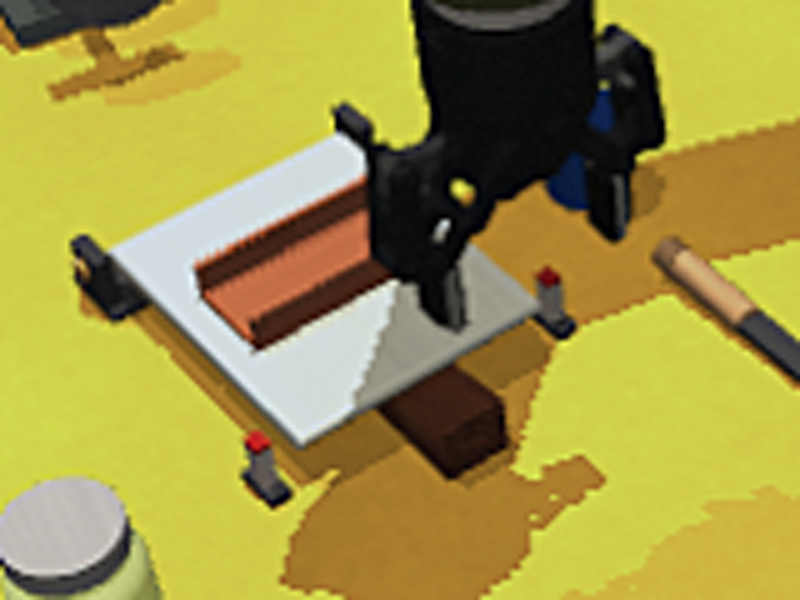

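View pics/w14.png

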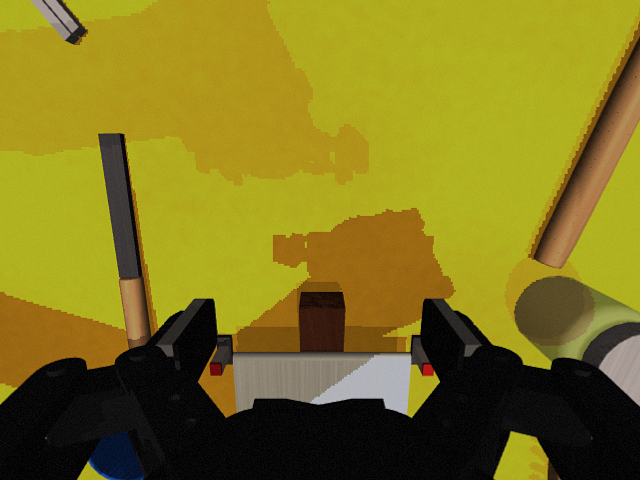

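Run:
```python
from h import *
import pickle
s,c,t=pickle.load(open('c14.pkl','rb'))
crop(c['frame'],200,280,250,110,3.2,'pics/w14c.png')
for z in (.031,): 
  b=onz(c,[[301,306],[345,306]],.036).mean(0); n=onz(c,[[301,352.5],[345,352.5]],z).mean(0)
  print(b,n,w2s(b),w2s(n),'protr',np.linalg.norm((b-n)[:2]))
print('bottom butt',w2s(onz(c,[[302,292],[343,292]],0).mean(0)))
f=c['frame'].astype(int);m=((f[:,:,0]>110)&(f[:,:,1]<60)&(f[:,:,2]<60)).astype(np.uint8);n,_,q,ce=cv2.connectedComponentsWithStats(m)
for i in range(1,n):
  if q[i,4]>15: print(ce[i],q[i],w2s(onz(c,[ce[i]],.036)[0]))
print(w2s(onz(c,[[233,353]],.031)[0]),w2s(onz(c,[[411,353]],.031)[0]))
```

```text
[ 0.55594298 -0.0583698   0.036     ] [ 0.55698655 -0.10680059  0.031     ] [-0.14912049  0.00187829  0.036     ] [-0.10067874  0.00209838  0.031     ] protr 0.04844203380064026
bottom butt [-0.1464026   0.00179351  0.        ]
[427.45098039 369.76470588] [423 364  11  12 102] [-0.08629514  0.09637369  0.036     ]
[-0.10004304 -0.079515    0.031     ] [-0.10025374  0.08180305  0.031     ]
```

View pics/w14c.png

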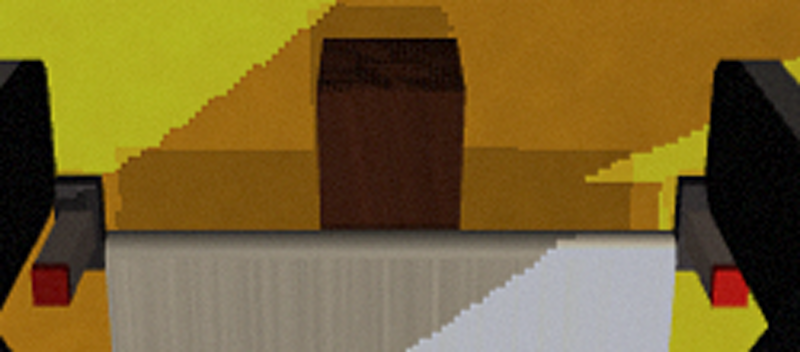

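Run:
```python
from h import *
import pickle
w1=pickle.load(open('cw1.pkl','rb'));s,c,t=pickle.load(open('c14.pkl','rb'))
P=np.array([[155,270],[427,210],[185,400],[453,350]])/3.2+[205,170]
a=-.085
for (u,z) in zip(P,(.0488,.0488,.0539,.0539)):
  print(w2s(onz(w1,[u],z)[0]).round(4))
crop(t['frame'],390,190,110,100,7,'pics/t14.png')
```

```text
[-0.0317 -0.0572  0.0488]
[-0.0346  0.0613  0.0488]
[ 0.0271 -0.0579  0.0539]
[0.0274 0.0608 0.0539]
```

View pics/t14.png

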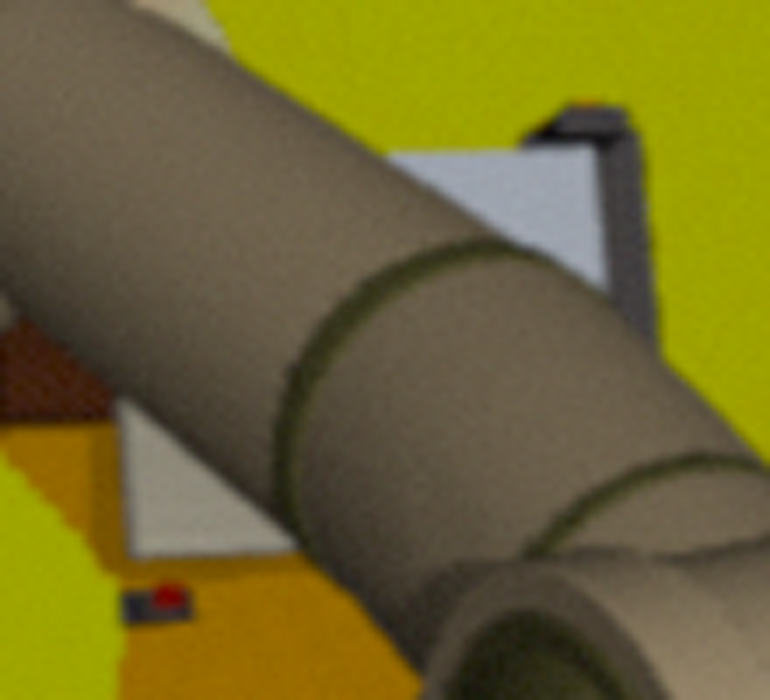

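Run:
```python
from h import *
import pickle
c=pickle.load(open('cw2.pkl','rb'));s,t=pickle.load(open('c0.pkl','rb'))
o=[120,75]
Rb=np.array([[112,413],[465,190],[518,268],[168,495]])/5+o
Bk=np.array([[37,370],[537,45],[708,328],[215,628]])/5+o
for nm,P,z in(('rib',Rb,.054),('back',Bk,.024)):
  w=onz(c,P,z);d=(w[1]-w[0]+w[2]-w[3])[:2];print(nm,w.round(4).tolist(),w.mean(0),'len',np.linalg.norm(w[1]-w[0]),np.linalg.norm(w[2]-w[3]),'wid',np.linalg.norm(w[1]-w[2]),np.linalg.norm(w[0]-w[3]),'ang',np.arctan2(d[1],d[0]))
st()
plan([([.52,.12,.19],1.4),([.46,.275,.17],1.16)])
```

```text
rib [[0.4407, 0.248, 0.054], [0.4721, 0.3187, 0.054], [0.4866, 0.3132, 0.054], [0.4561, 0.2411, 0.054]] [0.46386064 0.28022489 0.054     ] len 0.07738758203296175 0.07825562325638404 wid 0.015499589144002051 0.016856540476091694 ang 1.1609875946746935
back [[0.4133, 0.237, 0.024], [0.4609, 0.3457, 0.024], [0.5155, 0.3225, 0.024], [0.4671, 0.2131, 0.024]] [0.46419808 0.27960151 0.024     ] len 0.11869515439227078 0.11959312648301554 wid 0.059250940128684586 0.058787985087470684 ang 1.1561114284403988
t 11.95 p [0.5499 0.0009 0.1432] yaw 1.5854 z [-0.007  0.001 -1.   ] F [ 0.5 -0.7 -0.2] w 0.0854 q [ 0.24  0.53 -0.49  2.04  0.39  0.67 -0.49]
7 rows end [0.4599 0.2751 0.1699]
[0.8, -0.19, -0.31, -0.02, 0, 0.62, 0.78, -0.24, -0.31, -0.02, 0, 0.62, 0.77, -0.28, -0.31, -0.03, 0, 0.61, 0.71, -0.43, 0.1, 0, 0, 0.6, 0.69, -0.47, 0.1, 0, 0, 0.6, 0.65, -0.51, 0.1, 0, 0, 0.6, 0.63, -0.55, 0.1, 0, 0, 0.6]
```

>>> step_arm(commands=[0.8, -0.2, -0.2, 0, 0, 0.6, 0.8, -0.25, -0.2, 0, 0, 0.6, 0.8, -0.3, -0.1, 0, 0, 0.6, 0.7, -0.4, 0.1, 0, 0, 0.6, 0.7, -0.5, 0.1, 0, 0, 0.6, 0.65, -0.5, 0.1, 0, 0, 0.6, 0.65, -0.5, 0.1, 0, 0, 0.6, 0, 0, 0, 0, 0, 0])

```text
time: 12.75
eef_pos: [0.4585, 0.2776, 0.1354]
ee_rot: [0.844, 0.536, -0.012, -0.003]
force: [0.4, 0.4, -1.0]
grip_width: 0.0858
```

Run:
```python
from h import *
import pickle
st()
c=manip.camera('wrist');cv2.imwrite('pics/w15.png',c['frame'][:,:,::-1]);pickle.dump(c,open('c15.pkl','wb'))
plan([([.464,.280,.06],1.158)])
```

```text
t 12.75 p [0.4585 0.2776 0.1354] yaw 1.1309 z [-0.025 -0.008 -1.   ] F [ 0.4  0.4 -1. ] w 0.0858 q [-0.39  0.51 -0.35  2.07  0.28  0.63 -1.38]
2 rows end [0.4642 0.2801 0.06  ]
[0.09, 0.03, 0.75, -0.09, 0.1, -0.14, 0.08, 0.03, 0.75, -0.1, 0.1, -0.14]
```

View pics/w15.png

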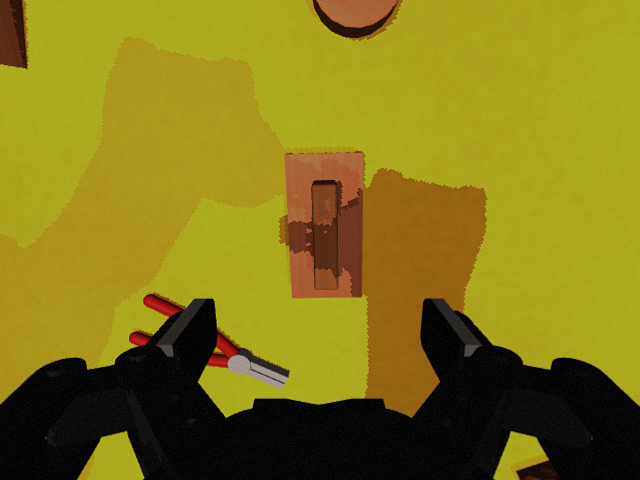

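Run:
```python
from h import *
import pickle
c=pickle.load(open('c15.pkl','rb'));w=pickle.load(open('cw2.pkl','rb'))
Rb=[[312,181],[337,181],[338,290],[314,290]];Bk=[[286,153],[364,152],[362,297],[292,298]]
for P,z in ((Rb,.054),(Bk,.024)):
  q=onz(c,P,z);d=(q[0]-q[3]+q[1]-q[2])[:2];print(q.mean(0),np.arctan2(d[1],d[0]),np.linalg.norm(q[0]-q[3]),np.linalg.norm(q[0]-q[1]))
o=[120,75];R2=np.array([[465,190],[518,268],[168,495],[112,413]])/5+o;B2=np.array([[537,45],[708,328],[215,628],[37,370]])/5+o
for A,B in ((Rb,R2),(Bk,B2)):
  print([ (tri(c,a,w,b)[0].round(4).tolist()) for a,b in zip(A,B)])
```

```text
[0.46351541 0.2804677  0.054     ] 1.1499449685843048 0.08162538201473703 0.0172121793539815
[0.46355237 0.27913695 0.024     ] 1.1506937967157334 0.12047030677245321 0.05904735375917339
[[0.4726, 0.3202, 0.0559], [0.4881, 0.3143, 0.06], [0.4554, 0.2401, 0.0536], [0.4373, 0.2448, 0.0464]]
[[0.4614, 0.346, 0.0257], [0.5151, 0.322, 0.0216], [0.4667, 0.2125, 0.0236], [0.4097, 0.234, 0.0163]]
```

>>> step_arm(commands=[0.05, 0.05, 0.7, -0.1, 0.1, -0.1, 0.05, 0.05, 0.7, -0.1, 0.1, -0.1, 0, 0, 0.2, 0, 0, 0, 0, 0, 0, 0, 0, 0])

```text
time: 13.2
eef_pos: [0.466, 0.2701, 0.0499]
ee_rot: [0.84, 0.543, -0.002, 0.002]
force: [0.5, -0.7, 0.4]
grip_width: 0.0851
```

Run:
```python
from h import *
import pickle
st()
c=manip.camera('wrist');cv2.imwrite('pics/w16.png',c['frame'][:,:,::-1])
plan([([.4636,.280,.006],1.154)])
```

```text
t 13.2 p [0.466  0.2701 0.0499] yaw 1.1469 z [-0.001 -0.006 -1.   ] F [ 0.5 -0.7  0.4] w 0.0851 q [-0.46  0.64 -0.25  2.14  0.39  0.41 -1.45]
2 rows end [0.4635 0.2798 0.006 ]
[0.08, -0.07, 0.44, 0.01, 0.03, -0.04, 0.08, -0.06, 0.45, 0.01, 0.02, -0.03]
```

View pics/w16.png

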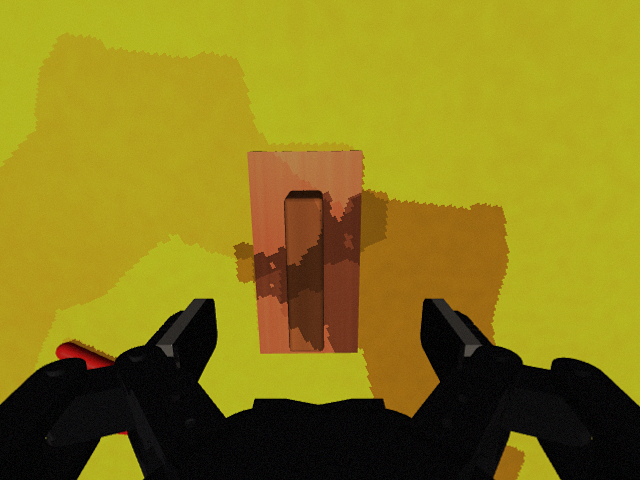

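>>> step_arm(commands=[0.1, -0.07, 0.4, 0, 0, -0.04, 0.1, -0.06, 0.3, 0, 0, -0.03, 0, 0, 0.1, 0, 0, 0])

```text
time: 13.55
eef_pos: [0.4675, 0.281, 0.0127]
ee_rot: [0.839, 0.544, 0.0, 0.003]
force: [0.7, 0.3, 0.7]
grip_width: 0.0851
```

Run:
```python
from h import *
import pickle
st()
c=manip.camera('wrist');cv2.imwrite('pics/w17.png',c['frame'][:,:,::-1])
plan([([.4636,.280,.006],1.154)])
```

```text
t 13.55 p [0.4675 0.281  0.0127] yaw 1.1494 z [ 0.004 -0.004 -1.   ] F [0.7 0.3 0.7] w 0.0851 q [-0.51  0.7  -0.2   2.14  0.42  0.33 -1.49]
1 rows end [0.4638 0.2798 0.0059]
[-0.04, -0.06, 0.13, 0.05, 0.03, -0.05]
```

View pics/w17.png

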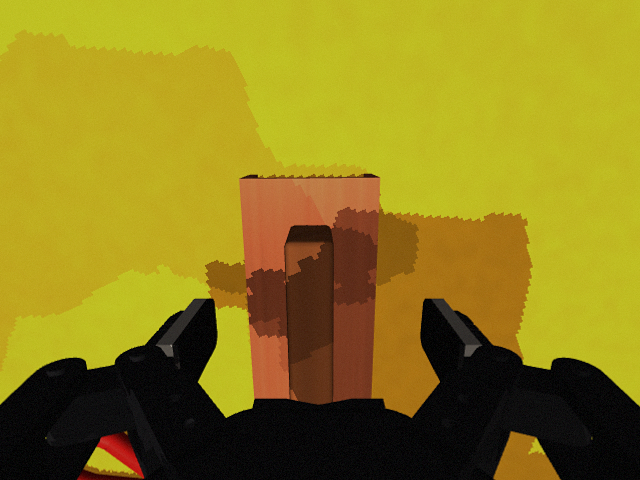

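>>> step_arm(commands=[-0.04, -0.06, 0.13, 0.05, 0.03, -0.05, 0, 0, 0, 0, 0, 0])

```text
time: 13.8
eef_pos: [0.464, 0.2795, 0.0064]
ee_rot: [0.838, 0.546, 0.0, -0.0]
force: [0.2, -0.1, 0.4]
grip_width: 0.0856
```

Run:
```python
from h import *
st()
plan([([.4636,.280,.006],1.154)])
```

```text
t 13.8 p [0.464  0.2795 0.0064] yaw 1.1541 z [ 0.     0.001 -1.   ] F [ 0.2 -0.1  0.4] w 0.0856 q [-0.51  0.71 -0.2   2.15  0.43  0.31 -1.49]
1 rows end [0.4638 0.2802 0.0059]
[0.01, -0.01, 0.01, 0, -0.01, 0]
```

>>> step_arm(commands=[0, 0, 0, 0, 0, 0, 0, 0, 0, 0, 0, 0, 0, 0, 0, 0, 0, 0, 0, 0, 0, 0, 0, 0, 0, 0, 0, 0, 0, 0, 0, 0, 0, 0, 0, 0, 0, 0, 0, 0, 0, 0], hand=1, newtons=60)

```text
time: 14.5
eef_pos: [0.4646, 0.2793, 0.0081]
ee_rot: [0.838, 0.545, 0.001, -0.0]
force: [0.6, -0.6, -0.7]
grip_width: 0.0167
```

Run:
```python
from h import *
import pickle
st()
c=manip.camera('wrist');cv2.imwrite('pics/w18.png',c['frame'][:,:,::-1]);pickle.dump(c,open('c18.pkl','wb'))
```

```text
t 14.5 p [0.4646 0.2793 0.0081] yaw 1.1533 z [ 0.002  0.001 -1.   ] F [ 0.6 -0.6 -0.7] w 0.0167 q [-0.51  0.71 -0.2   2.15  0.43  0.32 -1.49]
```

View pics/w18.png

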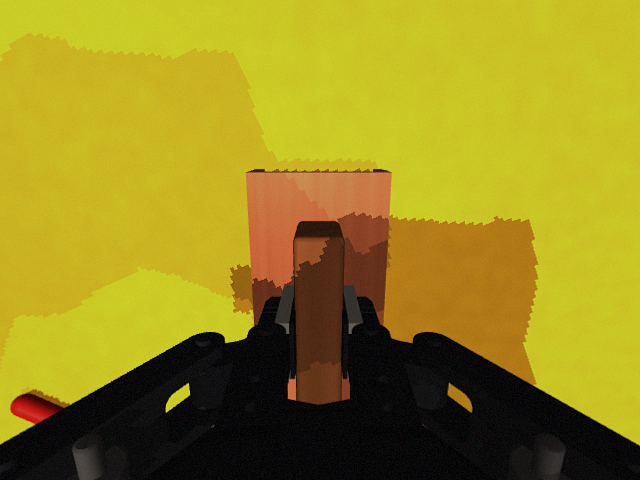

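Run:
```python
from h import *
import pickle
c=pickle.load(open('c18.pkl','rb'));o=manip.get_obs();r=R.from_quat(o['ee_rot'])
b=onz(c,[[246.5,171.5],[391,171.5]],.024);print(np.linalg.norm(b[0]-b[1]),r.inv().apply(b.mean(0)-o['eef_pos']))
b=onz(c,[[294,238],[344,238]],.054);print(np.linalg.norm(b[0]-b[1]),r.inv().apply(b.mean(0)-o['eef_pos']))
print(s2w(.015,.0015,0))
plan([([.475,.26,.11],1.05),([.53,.05,.14],.55),(s2w(.015,.0015,.12),.017)],wmax=.08)
```

```text
0.05911695643810202 [ 5.95769067e-02 -6.35933065e-05 -1.57590277e-02]
0.01704358659174044 [ 3.92911215e-02 -2.80802346e-05 -4.57999778e-02]
[ 0.55835479 -0.2224724   0.        ]
17 rows end [ 0.5584 -0.2225  0.1201]
[-0.09, 0.12, -0.68, 0, -0.01, 0.34, -0.08, 0.12, -0.68, 0.01, 0, 0.35, -0.08, 0.12, -0.68, 0, -0.01, 0.34, -0.44, 0.43, -0.09, 0, 0, 0.71, -0.41, 0.47, -0.08, 0, 0, 0.72, -0.38, 0.49, -0.09, 0, 0, 0.71, -0.34, 0.52, -0.08, 0, 0, 0.72, -0.3, 0.54, -0.09, 0, 0, 0.71, -0.27, 0.56, -0.08, 0, 0, 0.72, -0.22, 0.58, -0.09, 0, 0, 0.71, -0.34, 0.71, 0.06, 0, 0, 0.76, -0.28, 0.73, 0.06, 0, 0, 0.76, -0.23, 0.75, 0.05, 0, 0, 0.77, -0.17, 0.76, 0.06, 0, 0, 0.76, -0.11, 0.78, 0.06, 0, 0, 0.76, -0.05, 0.78, 0.06, 0, 0, 0.76, 0.01, 0.78, 0.05, 0, 0, 0.76]
```

>>> step_arm(commands=[0, 0, -0.5, 0, 0, 0, -0.1, 0.1, -0.7, 0, 0, 0.3, -0.1, 0.1, -0.7, 0, 0, 0.4, -0.1, 0.15, -0.5, 0, 0, 0.4, -0.45, 0.45, -0.1, 0, 0, 0.7, -0.4, 0.5, 0, 0, 0, 0.7, -0.4, 0.5, 0, 0, 0, 0.7, -0.35, 0.5, 0, 0, 0, 0.7, -0.3, 0.55, 0, 0, 0, 0.7, -0.25, 0.55, 0, 0, 0, 0.7, -0.2, 0.6, 0, 0, 0, 0.7])

```text
time: 15.65
eef_pos: [0.5284, 0.0422, 0.136]
ee_rot: [0.964, 0.267, -0.001, -0.001]
force: [0.4, 0.9, -1.7]
grip_width: 0.0169
```

Run:
```python
from h import *
st()
plan([(s2w(.015,.0015,.12),.017)],wmax=.08)
```

```text
t 15.65 p [0.5284 0.0422 0.136 ] yaw 0.541 z [-0.002  0.002 -1.   ] F [ 0.4  0.9 -1.7] w 0.0169 q [-0.04  0.49 -0.21  2.11  0.18  0.57 -1.4 ]
7 rows end [ 0.5586 -0.2225  0.1201]
[-0.32, 0.69, 0.04, 0, 0, 0.75, -0.26, 0.72, 0.05, -0.01, 0, 0.75, -0.21, 0.73, 0.04, 0, 0, 0.75, -0.15, 0.74, 0.05, 0, 0.01, 0.74, -0.1, 0.76, 0.04, -0.01, 0, 0.75, -0.04, 0.76, 0.05, 0, 0, 0.75, 0.02, 0.76, 0.04, -0.01, 0, 0.75]
```

>>> step_arm(commands=[-0.3, 0.7, 0, 0, 0, 0.75, -0.25, 0.7, 0, 0, 0, 0.75, -0.2, 0.7, 0.05, 0, 0, 0.75, -0.15, 0.75, 0.05, 0, 0, 0.75, -0.1, 0.7, 0.05, 0, 0, 0.75, -0.05, 0.6, 0.05, 0, 0, 0.75, 0, 0.5, 0.05, 0, 0, 0.75, 0, 0.2, 0, 0, 0, 0, 0, 0, 0, 0, 0, 0])

```text
time: 16.55
eef_pos: [0.5511, -0.2217, 0.1202]
ee_rot: [1.0, -0.007, -0.003, -0.001]
force: [0.3, 0.8, -2.8]
grip_width: 0.0171
```

Run:
```python
from h import *
import pickle
st()
plan([(s2w(.015,.0015,.10),.017)],wmax=.08)
s=manip.camera('scene');crop(s['frame'],180,90,160,130,5,'pics/s19.png')
c=manip.camera('wrist');cv2.imwrite('pics/w19.png',c['frame'][:,:,::-1]);pickle.dump((s,c),open('c19.pkl','wb'))
```

```text
t 16.55 p [ 0.5511 -0.2217  0.1202] yaw -0.0133 z [-0.005  0.002 -1.   ] F [ 0.3  0.8 -2.8] w 0.0171 q [ 0.33  0.56 -0.07  1.98  0.06  0.6  -1.36]
1 rows end [ 0.5585 -0.2222  0.1001]
[0.15, 0.01, 0.4, -0.02, 0.05, -0.3]
```

View pics/s19.png

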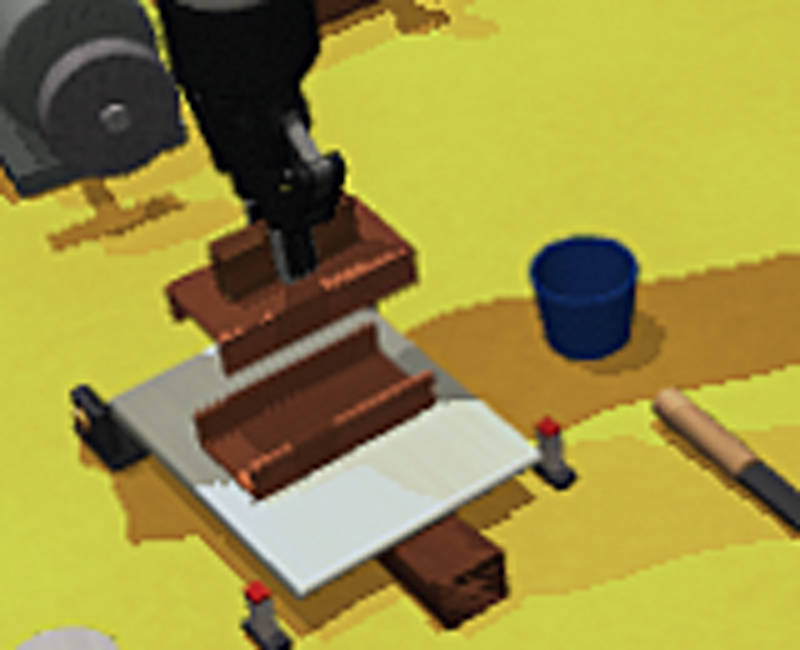

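View pics/w19.png

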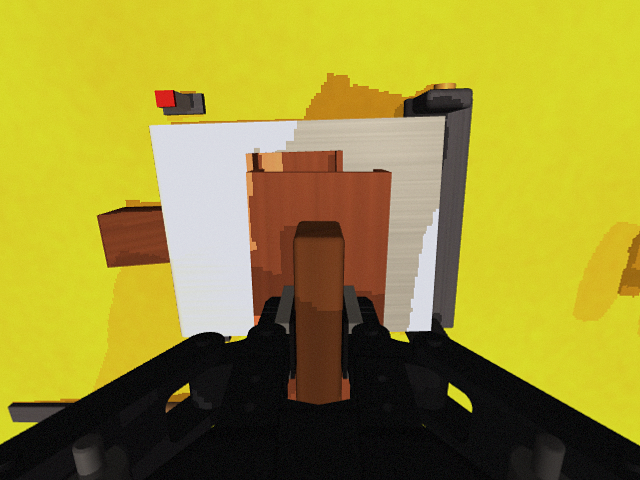

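Run:
```python
from h import *
import pickle
s,c=pickle.load(open('c19.pkl','rb'))
crop(c['frame'],230,135,180,60,4.4,'pics/w19c.png')
print('trough wall tops',[w2s(p).round(4) for p in onz(c,[[247,152],[343.5,151]],.060)])
o=manip.get_obs();zc=o['eef_pos'][2]-.0081+.024
print('cover end',[w2s(p).round(4) for p in onz(c,[[247,171.5],[391,171.5]],zc)],'tcp',w2s(o['eef_pos']))
print('plate corners z36',[w2s(p).round(4) for p in onz(c,[[150,126],[447,117]],.036)], w2s(onz(c,[[165,99]],.036)[0]))
```

```text
trough wall tops [array([-0.0297,  0.0613,  0.06  ]), array([0.0297, 0.0601, 0.06  ])]
cover end [array([-0.015 ,  0.0543,  0.1362]), array([0.0437, 0.0526, 0.1362])] tcp [ 0.01188539 -0.0053552   0.1202997 ]
plate corners z36 [array([-0.0981,  0.0797,  0.036 ]), array([0.1003, 0.0796, 0.036 ])] [-0.08548528  0.09616978  0.036     ]
```

View pics/w19c.png

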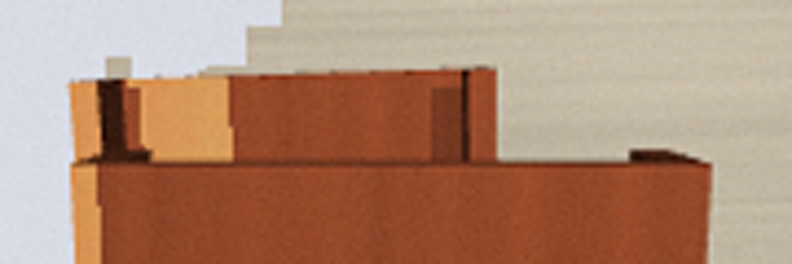

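Run:
```python
from h import *
st()
plan([(s2w(.016,.001,.08),.017)],vmax=.03)
```

```text
t 16.65 p [ 0.5514 -0.2195  0.1203] yaw -0.0108 z [-0.005  0.003 -1.   ] F [ 0.3  0.1 -1.9] w 0.0174 q [ 0.33  0.56 -0.07  1.98  0.06  0.6  -1.36]
2 rows end [ 0.5578 -0.2234  0.0798]
[0.07, 0.04, 0.4, -0.01, 0.03, -0.14, 0.06, 0.04, 0.41, -0.02, 0.02, -0.14]
```

>>> step_arm(commands=[0.07, 0.04, 0.35, 0, 0.03, -0.14, 0.06, 0.04, 0.3, 0, 0.02, -0.14, 0, 0, 0, 0, 0, 0])

```text
time: 16.95
eef_pos: [0.5593, -0.2179, 0.0875]
ee_rot: [1.0, 0.014, 0.001, -0.002]
force: [0.3, 0.6, -3.1]
grip_width: 0.0172
```

Run:
```python
from h import *
st()
print(w2s(manip.get_obs()['eef_pos']))
plan([(s2w(.016,.001,.055),.017)],vmax=.012)
```

```text
t 16.95 p [ 0.5593 -0.2179  0.0875] yaw 0.027 z [ 0.002  0.005 -1.   ] F [ 0.3  0.6 -3.1] w 0.0172 q [ 0.33  0.61 -0.08  1.99  0.08  0.54 -1.34]
[0.01048404 0.00252654 0.08749273]
3 rows end [ 0.558  -0.2234  0.055 ]
[-0.01, 0.04, 0.22, -0.02, -0.01, 0.03, -0.01, 0.04, 0.21, -0.01, 0, 0.04, -0.01, 0.03, 0.22, -0.02, -0.01, 0.03]
```

>>> step_arm(commands=[-0.02, 0.08, 0.1, -0.03, 0, 0.1, 0, 0.06, 0.1, -0.02, 0, 0, 0, 0, 0, 0, 0, 0])

```text
time: 17.25
eef_pos: [0.5587, -0.2234, 0.0771]
ee_rot: [1.0, 0.009, 0.001, -0.0]
force: [0.7, 0.1, -3.0]
grip_width: 0.017
```

Run:
```python
from h import *
st()
print(w2s(manip.get_obs()['eef_pos']))
c=manip.camera('wrist');cv2.imwrite('pics/w20.png',c['frame'][:,:,::-1])
```

```text
t 17.25 p [ 0.5587 -0.2234  0.0771] yaw 0.0189 z [ 0.001  0.    -1.   ] F [ 0.7  0.1 -3. ] w 0.017 q [ 0.33  0.63 -0.07  1.99  0.08  0.52 -1.35]
[0.01594368 0.00185421 0.077093  ]
```

View pics/w20.png

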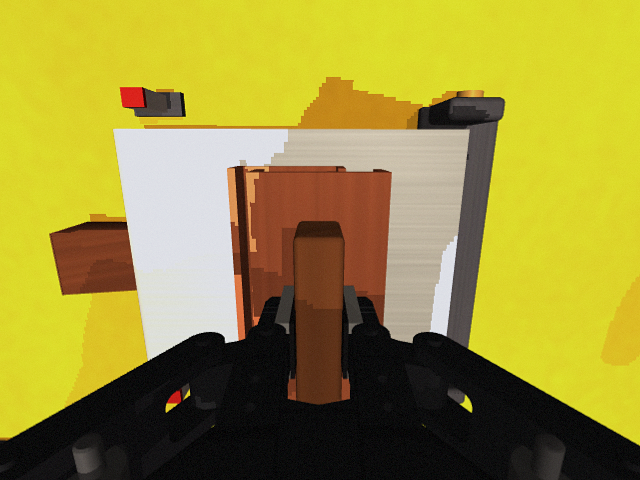

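>>> step_arm(commands=[0, 0, 0.1, 0, 0, 0, 0, 0, 0.1, 0, 0, 0, 0, 0, 0.1, 0, 0, 0, 0, 0, 0.08, 0, 0, 0, 0, 0, 0, 0, 0, 0])

```text
time: 17.8
eef_pos: [0.5592, -0.2235, 0.0575]
ee_rot: [1.0, 0.009, 0.001, -0.0]
force: [-0.7, 0.4, -2.3]
grip_width: 0.0172
```

Run:
```python
from h import *
st()
print(w2s(manip.get_obs()['eef_pos']))
```

```text
t 17.8 p [ 0.5592 -0.2235  0.0575] yaw 0.0185 z [ 0.003  0.    -1.   ] F [-0.7  0.4 -2.3] w 0.0172 q [ 0.33  0.66 -0.07  2.    0.09  0.48 -1.35]
[0.01600042 0.00231994 0.05748219]
```

>>> step_arm(commands=[-0.01, 0, 0.05, 0.01, 0, 0, 0, 0, 0.05, 0, 0, 0, 0, 0, 0.03, 0, 0, 0])

```text
time: 18.1
eef_pos: [0.5588, -0.2235, 0.0506]
ee_rot: [1.0, 0.009, 0.001, -0.001]
force: [-0.5, 0.5, -2.1]
grip_width: 0.0169
```

Run:
```python
from h import *
st()
```

```text
t 18.1 p [ 0.5588 -0.2235  0.0506] yaw 0.0184 z [ 0.003  0.001 -1.   ] F [-0.5  0.5 -2.1] w 0.0169 q [ 0.33  0.67 -0.07  2.01  0.09  0.46 -1.35]
```

>>> step_arm(commands=[0, 0, 0.02, 0.01, 0, 0, 0, 0, 0.02, 0, 0, 0])

```text
time: 18.3
eef_pos: [0.5588, -0.2236, 0.0484]
ee_rot: [1.0, 0.009, 0.001, -0.001]
force: [-0.2, -0.1, -1.8]
grip_width: 0.0175
```

Run:
```python
from h import *
st()
```

```text
t 18.3 p [ 0.5588 -0.2236  0.0484] yaw 0.0184 z [ 0.003  0.002 -1.   ] F [-0.2 -0.1 -1.8] w 0.0175 q [ 0.33  0.67 -0.07  2.01  0.09  0.46 -1.35]
```

>>> step_arm(commands=[0, 0, 0.01, 0.02, 0.02, 0, 0, 0, 0.01, 0, 0, 0])

```text
time: 18.5
eef_pos: [0.5589, -0.2235, 0.0483]
ee_rot: [1.0, 0.009, 0.003, -0.002]
force: [-1.6, 1.3, 5.8]
grip_width: 0.0168
```

Run:
```python
from h import *
import pickle
st()
s=manip.camera('scene');crop(s['frame'],180,110,160,120,5,'pics/s21.png')
```

```text
t 18.5 p [ 0.5589 -0.2235  0.0483] yaw 0.0184 z [ 0.005  0.004 -1.   ] F [-1.6  1.3  5.8] w 0.0168 q [ 0.34  0.67 -0.07  2.01  0.09  0.46 -1.35]
```

View pics/s21.png

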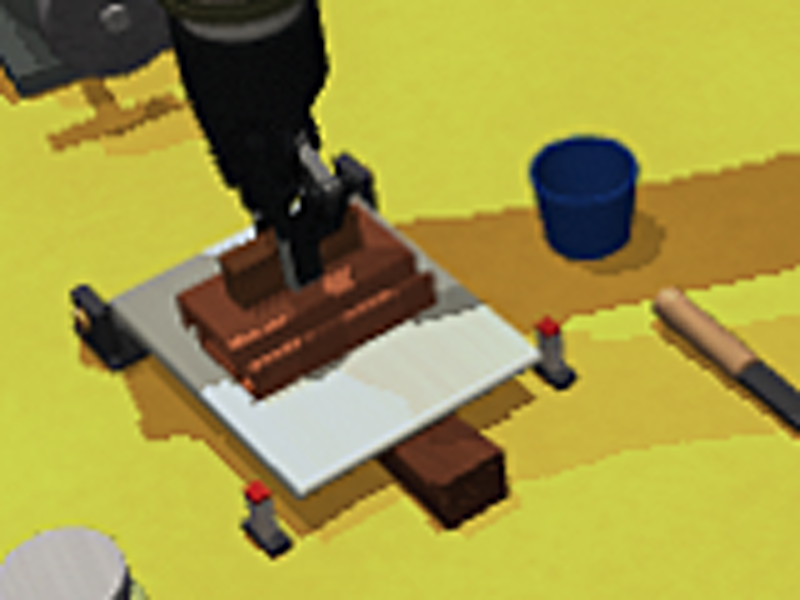

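>>> step_arm(commands=[0, 0, 0, 0, 0, 0, 0, 0, 0, 0, 0, 0, 0, 0, 0, 0, 0, 0, 0, 0, 0, 0, 0, 0, 0, 0, 0, 0, 0, 0], hand=0)

```text
time: 19.05
eef_pos: [0.5599, -0.2239, 0.0488]
ee_rot: [1.0, 0.009, 0.004, -0.002]
force: [0.2, -1.0, 0.3]
grip_width: 0.0849
```

Run:
```python
from h import *
st()
c=manip.camera('wrist');cv2.imwrite('pics/w22.png',c['frame'][:,:,::-1])
```

```text
t 19.05 p [ 0.5599 -0.2239  0.0488] yaw 0.0184 z [ 0.008  0.004 -1.   ] F [ 0.2 -1.   0.3] w 0.0849 q [ 0.34  0.67 -0.07  2.01  0.09  0.46 -1.35]
```

View pics/w22.png

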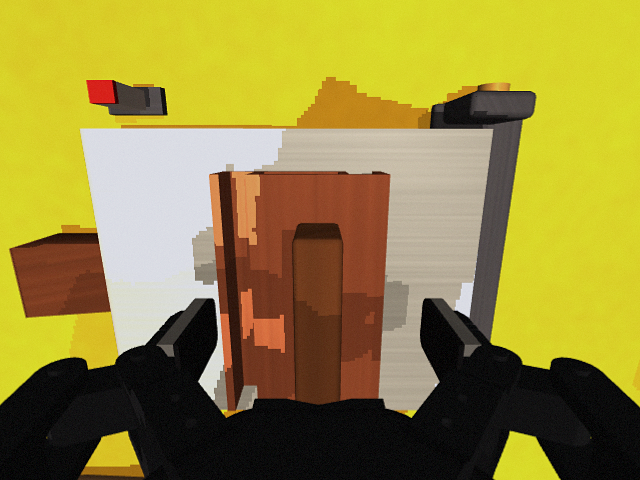

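>>> step_arm(commands=[0, 0, -0.4, 0, 0, 0, 0, 0, -0.7, 0, 0, 0, 0, 0, -0.8, 0, 0, 0, 0, -0.3, -0.8, 0, 0, 0, -0.2, -0.8, -0.5, 0, 0, 0, -0.2, -0.8, -0.3, 0, 0, 0, 0, -0.8, 0, 0, 0, 0, 0, -0.5, 0, 0, 0, 0, 0, 0, 0, 0, 0, 0])

```text
time: 20.0
eef_pos: [0.5351, -0.0606, 0.2314]
ee_rot: [1.0, 0.007, 0.005, -0.002]
force: [0.5, -0.6, 1.4]
grip_width: 0.0853
```

Run:
```python
from h import *
import pickle
st()
s=manip.camera('scene');crop(s['frame'],180,110,160,120,5,'pics/s23.png');t=manip.camera('top');c=manip.camera('wrist')
cv2.imwrite('pics/w23.png',c['frame'][:,:,::-1]);cv2.imwrite('pics/t23.png',t['frame'][:,:,::-1]);pickle.dump((s,t,c),open('c23.pkl','wb'))
cv2.imwrite('pics/s23f.png',s['frame'][:,:,::-1])
```

```text
t 20.0 p [ 0.5351 -0.0606  0.2314] yaw 0.0148 z [ 0.009  0.005 -1.   ] F [ 0.5 -0.6  1.4] w 0.0853 q [ 0.1   0.35 -0.11  2.01  0.05  0.77 -1.6 ]
```

View pics/s23.png

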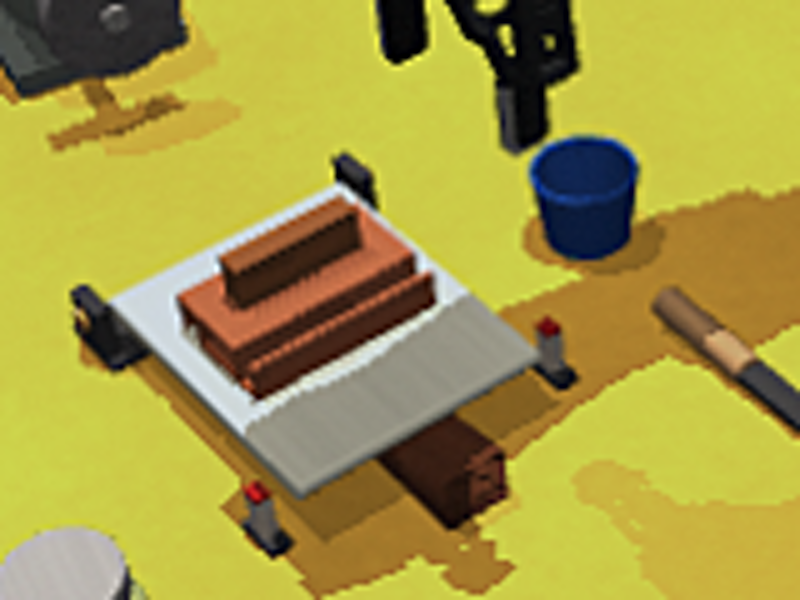

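View pics/w23.png

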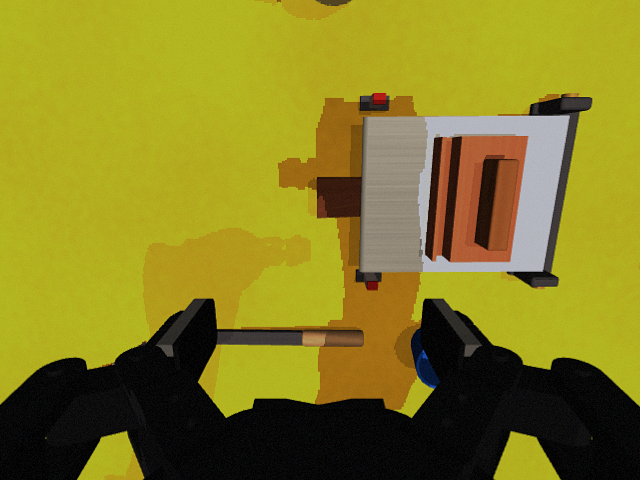

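View pics/s23f.png

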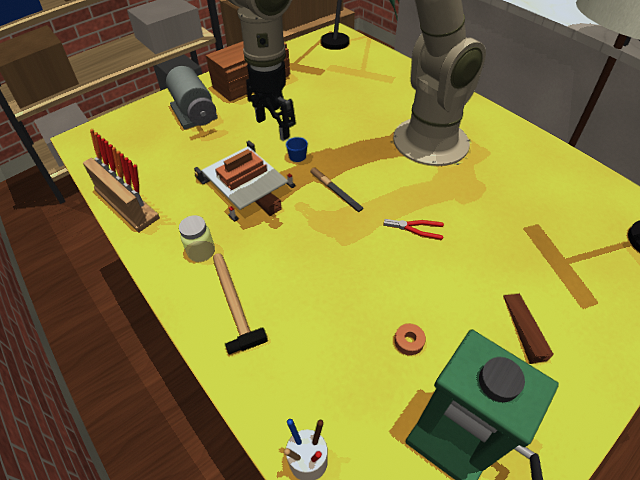

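Run:
```python
from h import *
import pickle
s,t,c=pickle.load(open('c23.pkl','rb'))
crop(c['frame'],300,85,300,220,2.6,'pics/w23c.png')
B=[[452,137],[527,137],[513,262],[442,261]]
print('cover back z64',[w2s(p).round(4) for p in onz(c,B,.064)],w2s(onz(c,B,.064).mean(0)).round(4))
sc=lambda u:[[u[0]/5+180,u[1]/5+110]]
print('tri back corner (free side,+y)',[w2s(tri(c,[x],s,sc(y))[0]).round(4) for x,y in (([452,137],[234,353]),([442,261],[412,262]),([527,137],[178,298]))])
print('plate corner +y nose tri',w2s(tri(c,[[362.5,117]],s,sc([302,492]))[0]).round(4),'-y',w2s(tri(c,[[361,271]],s,sc([541,353]))[0]).round(4))
b=w2s(onz(c,[[317.5,178],[317.5,216]],.036).mean(0));n=w2s(onz(c,[[361.5,178],[361.5,216]],.031).mean(0));print('protr',b,n,n[0]-b[0])
```

```text
cover back z64 [array([-0.0232,  0.0598,  0.064 ]), array([0.0448, 0.0595, 0.064 ]), array([ 0.049 , -0.0596,  0.064 ]), array([-0.0219, -0.0582,  0.064 ])] [0.0122 0.0004 0.064 ]
tri back corner (free side,+y) [array([-0.0226,  0.0605,  0.0637]), array([-0.0189, -0.0588,  0.0575]), array([0.0477, 0.0583, 0.0557])]
plate corner +y nose tri [-0.1022  0.0785  0.0318] -y [-0.0979 -0.083   0.027 ]
protr [-0.14568326  0.00222039  0.036     ] [-0.09975162  0.00135504  0.031     ] 0.04593163977986603
```

View pics/w23c.png

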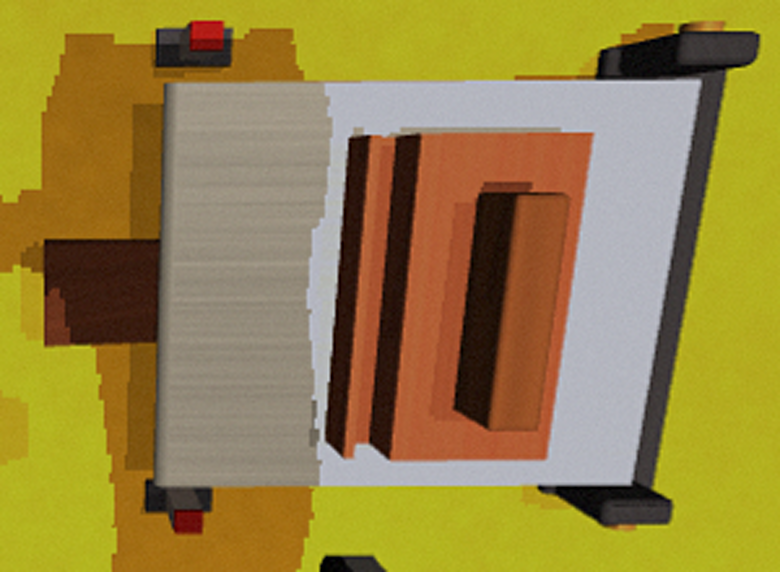

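Run:
```python
from h import *
st(); print(np.abs(manip.get_obs()['qd']).max()); print(manip.close_job())
```

```text
t 20.15 p [ 0.5351 -0.0652  0.2307] yaw 0.0095 z [ 0.008  0.003 -1.   ] F [-0.5  0.2 -0.2] w 0.0853 q [ 0.1   0.36 -0.11  2.01  0.05  0.77 -1.6 ]
0.017359370517315495
the job is handed in; nothing more can be done
None
```

I pushed the wedge farthest to the robot's right, thin end first, under the plate's free edge and let go. I then set the copper channel on the upturned one, hinge side, and handed the job in at about 20 s. No verdict was reported.

**Last checks**
- **Wedge:** the butt stands 46 to 48 mm out from the plate's edge, where 48.6 mm would be exactly level. It lies about 2 mm off the centre line.
- **Channel:** before release it was about 16 mm across from the trough's centre and 2 mm along it. It touched down at the height I had worked out for nesting. The last pictures show one leg in the trough, the other outside and the back on the wall.
- **Bystanders and robot:** nothing else on the bench looks moved in the scene picture, which I judged by eye. The robot was clear of everything.

**What disagreed or went wrong**
- **Fingertips:** the pictures showed them about 23 mm (shut) to 37 mm (open) behind the reported TCP, not 19 mm ahead of it. The first grasp closed on air above the wedge. I reset my heights from the pictures, and the later grasps held.
- **Force peak:** setting the wedge down on the bench pressed with about 69 N at the wrist for a moment. I eased it off to about 10 N.
- **Height from two views:** the last wrist-and-scene measurements of the plate's edge corners (27 and 32 mm) and the channel's back (56 to 64 mm) scattered by several mm. I therefore relied on the wedge position for level and on the touch-down height for nesting.

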